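# Build up the storm lantern for the sample shelf

### The arm

A 6-joint arm with a two-finger parallel gripper is mounted at the origin on the work surface. World frame = base frame: x ahead of the robot, y to its left, z up, the work surface at z = 0. Lengths are in m, angles in rad, forces in N, time in s.
With the tool pointing down it reaches from about 0.25 to 0.725 m from the base axis. Payload 9.7 kg.
Tool frame: the origin (TCP) lies at the very end of the fingers, on their centre line; the grasp point (between the pads) lies 19 mm behind it; x points along the fingers, y is the direction in which the jaws open and shut, and the axes are right-handed (so a half turn about x gives the same grasp; the last joint's range is limited). The gripper opens to 85 mm and grips with 20 to 120 N. Pads are 22 mm wide; open, the fingers measure 114 mm over their backs; the gripper's body (76 mm by 85 mm) begins 54 mm behind the grasp point. The pads swing forward as they close: fully open they stand 13 mm farther back than shut.
Start: joints at [-1.333, 0.087, 0.176, 1.66, 0, 1.571], TCP at [0.13, -0.535, 0.231] pointing down, gripper open.
Joint ranges: [-3.13, 3.13], [-0.85, 1.81], [-1.15, 1.24], [-2.2, 2.28], [-1.44, 1.52], [-3.14, 3.14]. Speed limits (rad/s): [2.22, 2.22, 2.57, 3.14, 3.14, 3.14].

### API

Orientations are given as a unit quaternion [w, x, y, z].
In Python, from cell import r, get_image, trace, landmark_of gives the robot as it stands. The module is installed in compiled form; this text tells all that it offers.
- The arm moves only by the shell command python3 -m handwheel 'ROWS'. ROWS is JSON, a list of rows, each an object with "offset": the shift along the tool's x, y, z in units of 30 mm (1.0 is 30 mm), a list of three; "rot": the turn, a rotation vector about the tool's x, y, z in units of 5 degrees (1.0 is 5 degrees), a list of three; "claw": the closure in counts, from 0 (fully open) to 255 (shut). A call has exactly 5 rows; each row shifts and turns the commanded pose from where the row before left it, along the tool's axes as they then stand; what a row does not reach is not made up. A row lasts 1/10 s, in which the tool goes at most 50 mm and 8.59 degrees, less where a joint would pass 70% of its speed; a pose out of reach is approached as far as the arm can. A call is refused whole if a number of a shift passes 1 or a number of a turn 1, either way. A call with a gripper value outside its range is refused whole. The fingers move at their own pace and stop on an object; the grip force is fixed at half the most. Time passes only in rows, so rows that do not move let the fingers close, or fill a call up. It gives the time, the measured TCP pose, the force and the opening at its end, in the units of the state.
- r.state(): the state, without advancing time (a new reading comes with each control period).
- get_image(name): name is "side" or "top" or "wrist"; returns a dict with "pixels" (480x640x3 uint8, red, green, blue), "K" (3x3 intrinsics, pixels), "R" (3x3) and "t" (3): a world point X has camera coordinates R X + t. Camera axes: x right, y down, z forward; pixel columns grow to the right and rows downward; lengths in m; the calibration is good to about 2 mm. A picture is of the moment at which its call begins. There is no depth.
- r.close_job(): hands the job in, once; it reports no verdict.
Trained networks look in a picture, given as the dict that the camera call returned (one of the last four; its "shot" number tells which), for a name from the list of things; names that differ only in an ending like _2 or _b are one class to them, and where a whole thing is asked for, a point or a joint stands for the part that bears it (a point fixed in the world has none). Each returns a list of dicts, best first, with "p" (0 to 1); they miss things now and then, are a little off and sometimes report something else, mostly with a low value. They report only what shows in the picture. A call takes as long as a camera call. They do not tell look-alikes from the thing itself.
- trace(target, picture): "mask" (480x640 bool, what is visible of it) and "extent" ([centre column, centre row, width, height] in pixels, round what is visible of it).
- landmark_of(target, picture): "position" ([column, row] in pixels: a listed point, or the origin of a listed thing).
The state is a dict: "t": time; "q": joint angles; "qd": joint speeds; "joint_torque": joint torques, N m; "ee_pos": TCP position; "tool_rot": TCP orientation; "contact_force": force on the tool from outside, world axes, zero at the start; "ft_torque": the same for the moment, N m; "grip_width": finger opening in m.
Only numpy, scipy, OpenCV 4.12 (cv2) and the standard library are available. Lean on these libraries where they do the work, as an engineer would, in place of code of your own. Each camera call takes 0.05 s, during which the arm holds its last target.

### The job

Build up the storm lantern on its dark wooden plinth, where the plinth stands: first seat the brass pan flat in the plinth's round recess, then stand the ivory candle in the pan's cup, then lower the amber glass chimney over the candle so that it stands on the pan around the cup, and last put the vented brass cap on the glass, its spigot inside and sitting level. Set the glass down gently: never drop it or tip it over. Leave the blue vase, the white bowl and the green pear where they are.

Things in the scene. Friction and masses are not known exactly. Their poses are not given: they have to be found in the camera images.
- plinth: Dark wooden plinth, loose, about 0.6 kg: a square block 124 x 124 mm, 30 mm high, on the table. In the middle of its top is a round recess 100 mm across and 8 mm deep, lined with pale felt (floor 22 mm above the plinth's underside). Origin: centre of the underside; z up. Too wide to grasp; it need not be moved.
- pan: Loose brass candle pan, 0.2 kg, right way up: flat disc 88 mm across, 5 mm thick, with an upright open candle cup in its centre (outside 50 mm, inside 44 mm, rim 27 mm above the underside, inner floor at 5 mm). Grasp it across the outside of the cup. Origin: centre of the underside; z up; round. Goes into the plinth's recess (6 mm of play all round).
- candle: Loose ivory pillar candle, upright, 35 mm across, 90 mm high plus a thin 6 mm wick, 0.08 kg. Origin: centre of the underside; z up along it. Stands in the pan's cup (4.5 mm of play all round), its foot then 5 mm above the pan's underside.
- chimney: Loose amber glass chimney, upright: a straight open tube, both ends alike with a thin brass band; outside 68 mm, inside 61 mm, height 140 mm, 0.25 kg. Origin: centre of the lower opening; z up along the tube. Stands on the pan's disc around the cup (5.5 mm of play all round), its lower edge then 5 mm above the pan's underside. Do not drop or tip it.
- cap: Loose brass cap, 0.12 kg, right way up: spigot 50 mm across (tapered foot) from 0 to 10 mm, roof 74 mm across from 10 mm, cone to 26 mm, thin neck, black knob 24 mm across from 32 to 58 mm to grasp it by. Origin: centre of the spigot's underside; z up; round. The spigot goes inside the glass's top (5.5 mm of play), the roof rests on the glass: origin then 10 mm below the glass's upper edge.
- vase: Bystander, leave it: blue ceramic bud vase, 68 mm across, 115 mm high, loose. Origin: centre of the underside.
- bowl: Bystander, leave it: small white ceramic bowl, 96 mm across, 45 mm high, loose. Origin: centre of the underside.
- pear: Bystander, leave it: green ornamental pear, 64 mm across, 78 mm high plus a short stem, loose. Origin: centre of the underside.
Not all that is in view belongs to the job. Leave any pink, purple or turquoise look-alike of the candle alone.

How it is judged:
On the way, in this order (a step that is already met when the one before it is completed fails the run):
1. the brass pan lies flat in the plinth's recess, let go (horizontal distance between pan and plinth below 0.01 m and z of pan in the frame of plinth between 0.018 and 0.026 m and angle between pan's own z axis and vertical below 0.06 rad and contact force between the fingers and pan below 0.1 N), for 0.2 s.
2. the candle stands in the pan's cup, let go (horizontal distance between pan and plinth below 0.01 m and z of pan in the frame of plinth between 0.018 and 0.026 m and angle between each of pan, candle's own z axis and vertical below 0.06 rad and horizontal distance between candle and pan below 0.009 m and z of candle in the frame of pan between 0.001 and 0.009 m and contact force between the fingers and candle below 0.1 N), for 0.2 s.
3. the glass chimney stands on the pan around cup and candle, let go (horizontal distance between pan and plinth below 0.01 m and z of pan in the frame of plinth between 0.018 and 0.026 m and angle between each of pan, candle, chimney's own z axis and vertical below 0.06 rad and horizontal distance between candle and pan below 0.009 m and z of candle in the frame of pan between 0.001 and 0.009 m and horizontal distance between chimney and pan below 0.01 m and z of chimney in the frame of pan between 0.001 and 0.009 m and contact force between the fingers and chimney below 0.1 N), for 0.2 s.
4. the cap sits level on the glass, let go (horizontal distance between pan and plinth below 0.01 m and z of pan in the frame of plinth between 0.018 and 0.026 m and angle between each of pan, candle, chimney, cap's own z axis and vertical below 0.06 rad and horizontal distance between candle and pan below 0.009 m and z of candle in the frame of pan between 0.001 and 0.009 m and horizontal distance between chimney and pan below 0.01 m and z of chimney in the frame of pan between 0.001 and 0.009 m and horizontal distance between cap and chimney below 0.01 m and z of cap in the frame of chimney between 0.126 and 0.134 m and contact force between the fingers and cap below 0.1 N), for 0.2 s.
At the end, for the whole second after the job is handed in: Pan in the plinth's recess, candle in the pan's cup, chimney on the pan around the cup, cap on the chimney: centres within 10 mm (candle 9 mm), heights within 4 mm of seated, all upright within 0.06 rad, let go and at rest; plinth moved under 40 mm, bystanders under 20 mm (all of step 4 and angle between plinth's own z axis and vertical below 0.06 rad and contact force between the fingers and pan below 0.1 N and contact force between the fingers and candle below 0.1 N and contact force between the fingers and chimney below 0.1 N and linear speed of each of plinth, pan, candle, chimney, cap below 0.02 m/s); the robot touches nothing.
It fails at once if the glass chimney is tipped over (more than 0.6 rad) (angle between chimney's own z axis and vertical above 0.6 rad).
It fails at once if the glass chimney is dropped (falls faster than 0.5 m/s, out of the fingers) (linear speed of chimney above 0.5 m/s and contact force between the fingers and chimney below 0.1 N).
It fails at once if the plinth is shoved from its place (more than 40 mm) (distance of plinth from where it was at the start of the episode above 0.04 m).
It fails at once if a bystander (vase, bowl or pear) is disturbed: moved more than 20 mm (distance of any of vase, bowl, pear from where it was at the start of the episode above 0.02 m).
It also fails if it takes over 109 s, if anything falls off the work surface, if the arm or the gripper's body presses on something with over 40 N, if the wrist force passes 120 N, or if a joint passes its speed limit or range.

## Working session

There is one attempt and no reset: what is moved stays moved. The work goes in short steps, Python scripts to look and compute and a shell command to move; the robot and the scene stay as the last step left them, time stands still between calls to the robot, and variables do not carry over. Pictures are saved under pics/ and viewed, and the job is handed in when it is done.

```bash
mkdir -p pics; ls; cat > h.py <<'E'
import numpy as np, cv2
from cell import r, get_image, trace, landmark_of
def save(p,n): cv2.imwrite('pics/'+n,cv2.cvtColor(p['pixels'],cv2.COLOR_RGB2BGR))
def proj(p,X):
    c=p['R']@np.array(X)+p['t']; u=p['K']@c; return u[:2]/u[2]
def ray(p,uv,z):
    R=np.array(p['R']);t=np.array(p['t']);o=-R.T@t
    d=R.T@np.linalg.inv(p['K'])@np.array([uv[0],uv[1],1.]); return o+d*(z-o[2])/d[2]
E
python3 - <<'E'
from h import *
print(r.state())
for n in ['side','top','wrist']:
    p=get_image(n); save(p,n+'0.png'); print(n,np.round(-np.array(p['R']).T@p['t'],3), np.round(p['R'],3).tolist(),np.array(p['K'])[0,0])
    for o in ['plinth','pan','candle','chimney','cap','vase','bowl','pear']:
        l=landmark_of(o,p)
        print(o,[(np.round(a['position']).tolist(),round(a['p'],2),np.round(ray(p,a['position'],0),3)[:2].tolist()) for a in l])
E
```

```text
pics
{'t': 0.0, 'q': array([-1.33302588e+00,  8.74562974e-02,  1.75131538e-01,  1.65981356e+00,
       -5.20919065e-05,  1.57081156e+00]), 'qd': array([-0.00023551, -0.00116529, -0.00203772,  0.00024101,  0.00105861,
        0.00082967]), 'joint_torque': array([-2.04732110e-03, -5.20378733e+01,  4.64809906e+01,  1.58180553e-02,
       -1.87825776e-04, -3.12570501e-05]), 'ee_pos': array([ 0.12947493, -0.5342999 ,  0.23058382]), 'tool_rot': array([-0.08339237, -0.70204156, -0.08433024,  0.70219069]), 'contact_force': array([-0.52846779, -1.3292809 ,  0.75315158]), 'ft_torque': array([ 0.02836013,  0.01166472, -0.00905209]), 'grip_width': 0.08484725484949113}
side [ 0.286 -0.508  0.703] [[0.882, -0.471, -0.003], [-0.35, -0.652, -0.673], [0.315, 0.595, -0.74]] 495.3752672736369
plinth [([253.0, 252.0], 0.82, [0.466, 0.086])]
pan [([403.0, 325.0], 0.78, [0.621, -0.179])]
candle [([267.0, 193.0], 0.92, [0.555, 0.222]), ([306.0, 185.0], 0.67, [0.639, 0.205]), ([295.0, 160.0], 0.64, [0.657, 0.294]), ([335.0, 206.0], 0.63, [0.661, 0.12]), ([327.0, 161.0], 0.62, [0.718, 0.257])]
chimney [([317
[... 441 characters left out ...]
0], 0.15, [0.459, 0.306])]
pan [([424.0, 214.0], 0.86, [0.621, -0.18])]
candle [([238.0, 218.0], 0.77, [0.63, 0.207]), ([217.0, 184.0], 0.74, [0.706, 0.252]), ([229.0, 253.0], 0.68, [0.556, 0.228]), ([193.0, 207.0], 0.58, [0.657, 0.301]), ([280.0, 202.0], 0.57, [0.659, 0.12])]
chimney [([397.0, 278.0], 0.9, [0.49, -0.113])]
cap [([335.0, 214.0], 0.96, [0.628, 0.005])]
vase [([193.0, 301.0], 0.95, [0.461, 0.301])]
bowl [([137.0, 245.0], 0.72, [0.582, 0.417])]
pear [([483.0, 296.0], 0.63, [0.445, -0.284])]
wrist [ 0.195 -0.518  0.375] [[0.236, -0.972, -0.0], [-0.936, -0.228, 0.27], [-0.263, -0.063, -0.963]] 416.28350287396614
plinth []
pan []
candle []
chimney []
cap []
vase []
bowl []
pear []
```

View pics/side0.png

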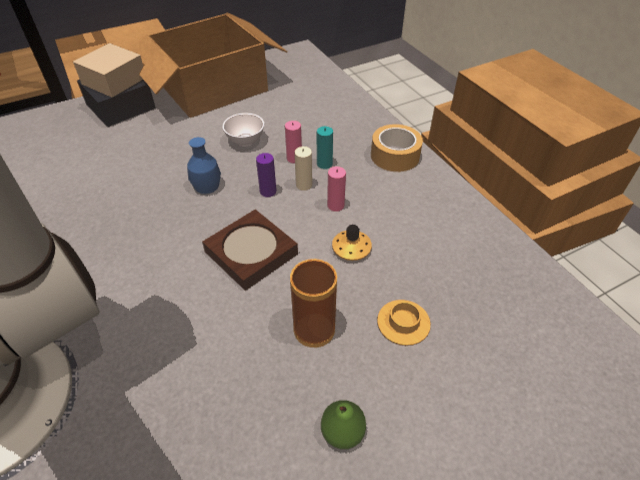

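View pics/top0.png

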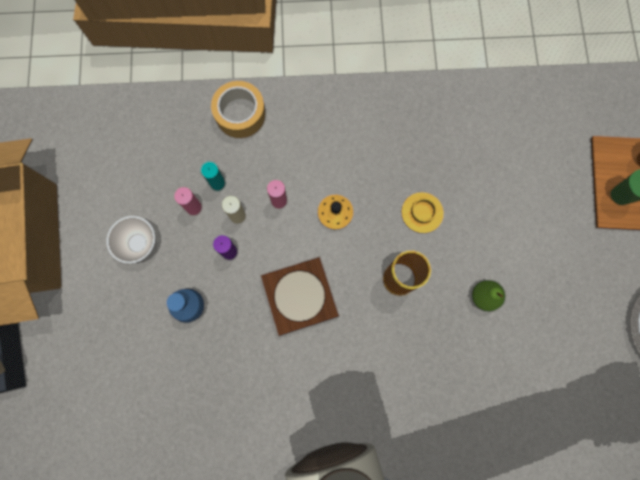

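```bash
python3 -c "
import cv2
a=cv2.imread('pics/side0.png')[80:260,180:400];cv2.imwrite('pics/crop0.png',cv2.resize(a,None,fx=3.4,fy=3.3,interpolation=2))"
```

```text
(no output)
```

View pics/crop0.png

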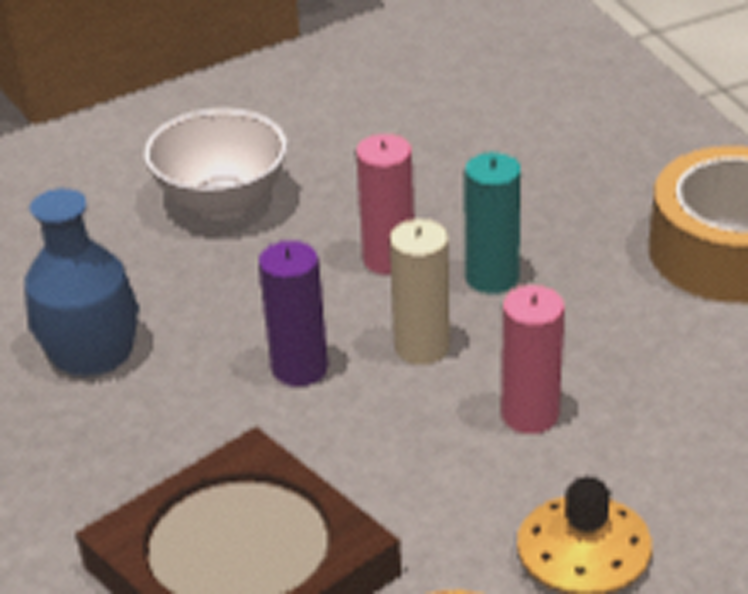

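The side picture shows a plinth (253,250), pan (403,322), chimney (316,305), cap (350,245), vase (205,168), bowl (244,132) and pear (343,425).

What could be taken for the candle (side-view pixels):
- ivory (303,170), which is the one described
- purple (267,175)
- pinks (294,143) and (336,190)
- teal (325,148)

What could be taken for the pan is the orange ring (397,147), which is a tape roll. The pan is the disc with a cup at (403,322). The crop confirms the ivory candle at (303,185).

```bash
cat >> h.py <<'E'
from scipy.spatial.transform import Rotation as Ro
def tool():
    s=r.state(); q=np.array(s['tool_rot']); return s,np.array(s['ee_pos']),Ro.from_quat(q[[1,2,3,0]])
def plan(target,jaw_deg=None):
    """print rotation (5deg units, tool axes) then the offset in tool axes AFTER that rotation (30mm units)"""
    s,p,T=tool(); M=T.as_matrix()
    a=np.degrees(np.arctan2(M[1,1],M[0,1])); 
    if jaw_deg is None: jaw_deg=a
    d=(jaw_deg-a+90)%180-90; j=np.radians(a+d)
    y=np.array([np.cos(j),np.sin(j),0]); x=np.array([0,0,-1.]); G=np.stack([x,y,np.cross(x,y)],1)
    rv=(T.inv()*Ro.from_matrix(G)).as_rotvec(degrees=True)/5
    print('t %.1f pos'%s['t'],np.round(p,4),'jaw',round(a,1),'tilt',np.round(M[:,0],3),'w',round(s['grip_width'],4),'F',np.round(s['contact_force'],1),'q6',round(s['q'][5],2))
    if target is not None: print('rot units',np.round(rv,2),' offset units after rot',np.round(G.T@(np.array(target)-p)/.03,2))
E
python3 - <<'E'
from h import *
T={n:get_image(n) for n in('side','top')}
z={'pan':0.005,'plinth':0.03,'chimney':.14,'cap':.01}
for n,p in T.items():
  for o in z:
    m=trace(o,p)[0]; print(n,o,round(m['p'],2),np.round(m['extent'],1))
  # felt colour
# ring fits: pan outline contour ellipse
  m=trace('pan',p)[0]['mask'].astype(np.uint8)
  c=max(cv2.findContours(m,0,1)[0],key=len); e=cv2.fitEllipse(c); print('pan ell',np.round(ray(p,e[0],.005),4), np.round(e[1],1))
  m=trace('plinth',p)[0]['mask']
  g=cv2.cvtColor(p['pixels'],cv2.COLOR_RGB2GRAY); f=((g>110)).astype(np.uint8)
  u=np.round(proj(p,[.466,.082,.022])).astype(int); n_,lab=cv2.connectedComponents(f); 
  fm=(lab==lab[u[1],u[0]]).astype(np.uint8); c=max(cv2.findContours(fm,0,1)[0],key=len);e=cv2.fitEllipse(c); print('felt',fm.sum(),np.round(ray(p,e[0],.025),4),np.round(e[1],1))
plan([.621,-.18,.15],-106)
E
```

```text
side pan 0.56 [403.4 323.1  52.8  41.9]
side plinth 0.89 [251.8 249.9  91.7  80.2]
side chimney 0.69 [315.2 301.   44.8  91.2]
side cap 0.84 [352.7 243.2  41.   35.3]
pan ell [ 0.6213 -0.1783  0.005 ] [44.7 52.9]
felt 1554 [0.4601 0.084  0.025 ] [36.6 51.9]
top pan 0.96 [421.2 214.   40.4  39. ]
top plinth 0.61 [301.2 297.6  77.6  80.1]
top chimney 0.64 [407.5 271.7  51.7  42.8]
top cap 0.77 [335.8 212.   40.2  39.2]
pan ell [ 0.6222 -0.1765  0.005 ] [39.4 42.3]
felt 1961 [0.4597 0.0858 0.025 ] [49.  49.2]
t 2.0 pos [ 0.1296 -0.5345  0.2313] jaw -76.4 tilt [-0.  0. -1.] w 0.0852 F [-0.1  0.8  0.5] q6 1.57
rot units [5.93 0.   0.  ]  offset units after rot [  2.71 -15.87 -12.49]
```

```bash
python3 -m handwheel '[{"offset":[0,0,0],"rot":[-1,0,0],"claw":0},{"offset":[0,0,0],"rot":[-1,0,0],"claw":0},{"offset":[0,0,0],"rot":[-1,0,0],"claw":0},{"offset":[0,0,0],"rot":[-1,0,0],"claw":0},{"offset":[0,0,0],"rot":[-1,0,0],"claw":0}]'
python3 -m handwheel '[{"offset":[0,0,0],"rot":[-1,0,0],"claw":0},{"offset":[0,0,0],"rot":[-0.7,0,0],"claw":0},{"offset":[0,0,0],"rot":[0,0,0],"claw":0},{"offset":[0,0,0],"rot":[0,0,0],"claw":0},{"offset":[0,0,0],"rot":[0,0,0],"claw":75}]'
python3 -c "
from h import *
plan([.62,-.178,.15],-43)"
```

```text
t: 2.55
ee_pos: [0.1295, -0.5345, 0.2313]
tool_rot: [-0.235, -0.667, -0.235, 0.667]
contact_force: [0.4, -1.3, 0.1]
grip_width: 0.0856
t: 3.05
ee_pos: [0.1296, -0.5345, 0.2313]
tool_rot: [0.282, 0.648, 0.282, -0.648]
contact_force: [0.2, 0.3, -0.1]
grip_width: 0.0732
t 3.0 pos [ 0.1296 -0.5345  0.2313] jaw -43.0 tilt [ 0.  0. -1.] w 0.0732 F [ 0.2  0.3 -0.1] q6 0.99
rot units [ 0.01 -0.   -0.  ]  offset units after rot [  2.71   3.85 -19.84]
```

```bash

python3 -m handwheel '[{"offset":[0,0.2,-1],"rot":[0,0,0],"claw":75},{"offset":[0,0.2,-1],"rot":[0,0,0],"claw":75},{"offset":[0,0.2,-1],"rot":[0,0,0],"claw":75},{"offset":[0,0.2,-1],"rot":[0,0,0],"claw":75},{"offset":[0,0.2,-1],"rot":[0,0,0],"claw":75}]'
python3 -m handwheel '[{"offset":[0,0.2,-1],"rot":[0,0,0],"claw":75},{"offset":[0,0.2,-1],"rot":[0,0,0],"claw":75},{"offset":[0,0.2,-1],"rot":[0,0,0],"claw":75},{"offset":[0,0.2,-1],"rot":[0,0,0],"claw":75},{"offset":[0,0.2,-1],"rot":[0,0,0],"claw":75}]'
python3 -m handwheel '[{"offset":[0,0.2,-1],"rot":[0,0,0],"claw":75},{"offset":[0,0.2,-1],"rot":[0,0,0],"claw":75},{"offset":[0,0.2,-1],"rot":[0,0,0],"claw":75},{"offset":[0,0.2,-1],"rot":[0,0,0],"claw":75},{"offset":[0,0.2,-1],"rot":[0,0,0],"claw":75}]'
python3 -c "
from h import *
plan([.62,-.178,.15],-43)"
```

```text
t: 3.55
ee_pos: [0.2544, -0.4442, 0.2314]
tool_rot: [0.282, 0.648, 0.282, -0.648]
contact_force: [-0.2, -0.6, 0.4]
grip_width: 0.0606
t: 4.05
ee_pos: [0.3786, -0.3546, 0.2314]
tool_rot: [0.282, 0.648, 0.282, -0.648]
contact_force: [0.6, -1.4, -0.3]
grip_width: 0.0604
t: 4.55
ee_pos: [0.5027, -0.2651, 0.2313]
tool_rot: [0.282, 0.648, 0.282, -0.648]
contact_force: [0.2, -0.7, -0.6]
grip_width: 0.0602
t 4.5 pos [ 0.5027 -0.2651  0.2313] jaw -42.9 tilt [ 0. -0. -1.] w 0.0602 F [ 0.2 -0.7 -0.6] q6 1.83
rot units [ 0.01 -0.   -0.  ]  offset units after rot [ 2.71  0.88 -4.79]
```

```bash

python3 -m handwheel '[{"offset":[0,0.2,-1],"rot":[0,0,0],"claw":75},{"offset":[0,0.2,-1],"rot":[0,0,0],"claw":75},{"offset":[0,0.2,-1],"rot":[0,0,0],"claw":75},{"offset":[0.8,0.2,-1],"rot":[0,0,0],"claw":75},{"offset":[0.8,0.1,-0.8],"rot":[0,0,0],"claw":75}]'
python3 - <<'E'
from h import *
p=get_image('wrist'); save(p,'w1.png'); l=landmark_of('pan',p); print(l and np.round(ray(p,l[0]['position'],0),4))
m=trace('pan',p)
print([ (a['p'],a['extent']) for a in m])
if m:
  c=max(cv2.findContours(m[0]['mask'].astype(np.uint8),0,1)[0],key=len);e=cv2.fitEllipse(c); print(np.round(ray(p,e[0],.005),4),e)
plan([.621,-.178,.03],-43)
E
```

```text
t: 5.05
ee_pos: [0.6211, -0.1778, 0.183]
tool_rot: [0.283, 0.649, 0.282, -0.648]
contact_force: [-0.6, -0.1, 0.3]
grip_width: 0.0604
[ 0.6196 -0.1729  0.    ]
[(0.64, [317.0, 199.2, 112.2, 110.0])]
[ 0.6231 -0.1732  0.005 ] ((316.41680908203125, 198.9416046142578), (108.6183090209961, 109.6050796508789), 83.45276641845703)
t 5.2 pos [ 0.6193 -0.1776  0.1809] jaw -42.8 tilt [-0.004  0.001 -1.   ] w 0.0603 F [-0.1  1.2  0.7] q6 2.04
rot units [0.04 0.02 0.04]  offset units after rot [ 5.03  0.05 -0.03]
```

View pics/w1.png

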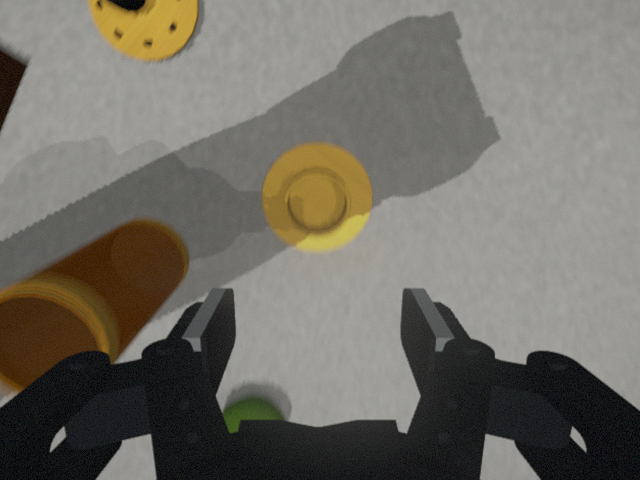

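The wrist view has the pan at (317,199), centred in the jaws' columns. The fingers' inner edges are at 235 and 402. Going down now.

```bash

python3 -m handwheel '[{"offset":[1,0,-0.1],"rot":[0,0,0],"claw":60},{"offset":[1,0,-0.05],"rot":[0,0,0],"claw":60},{"offset":[1,0,0],"rot":[0,0,0],"claw":60},{"offset":[1,0,0],"rot":[0,0,0],"claw":60},{"offset":[0.5,0,0],"rot":[0,0,0],"claw":60}]'
python3 - <<'E'
from h import *
plan([.622,-.1755,.01],-43)
p=get_image('side'); save(p,'s2.png'); a=p['pixels'][220:400,300:520];cv2.imwrite('pics/s2c.png',cv2.resize(a[:,:,::-1],None,fx=3.3,fy=3.3))
E
```

```text
t: 5.7
ee_pos: [0.6213, -0.1761, 0.0468]
tool_rot: [-0.282, -0.648, -0.283, 0.649]
contact_force: [-0.2, -0.2, -0.1]
grip_width: 0.0656
t 5.7 pos [ 0.6213 -0.1761  0.0468] jaw -43.0 tilt [-0.002  0.    -1.   ] w 0.0656 F [-0.2 -0.2 -0.1] q6 2.04
rot units [0.01 0.01 0.02]  offset units after rot [ 1.23  0.   -0.03]
```

View pics/s2c.png

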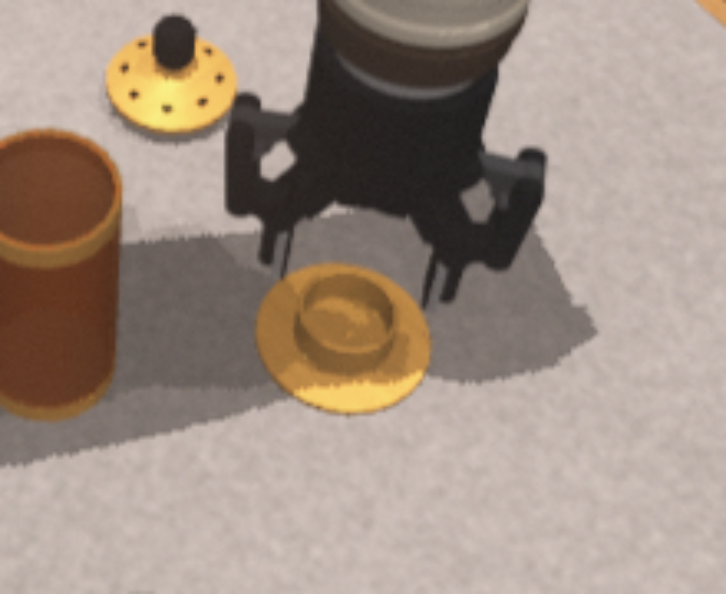

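```bash

python3 -m handwheel '[{"offset":[0.5,0,0],"rot":[0,0,0],"claw":60},{"offset":[0.4,0,0],"rot":[0,0,0],"claw":60},{"offset":[0.25,0,0],"rot":[0,0,0],"claw":60},{"offset":[0,0,0],"rot":[0,0,0],"claw":60},{"offset":[0,0,0],"rot":[0,0,0],"claw":60}]'
python3 - <<'E'
from h import *
plan([.622,-.1755,.01],-43)
p=get_image('side'); a=p['pixels'][220:400,300:520];cv2.imwrite('pics/s3c.png',cv2.resize(a[:,:,::-1],None,fx=3.3,fy=3.3))
E
```

```text
t: 6.25
ee_pos: [0.6227, -0.1755, 0.0142]
tool_rot: [0.283, 0.648, 0.283, -0.648]
contact_force: [-0.1, -0.8, 0.9]
grip_width: 0.0655
t 6.2 pos [ 0.6227 -0.1755  0.0142] jaw -42.9 tilt [ 0. -0. -1.] w 0.0655 F [-0.1 -0.8  0.9] q6 2.04
rot units [ 0.03 -0.   -0.  ]  offset units after rot [ 0.14 -0.02  0.02]
```

View pics/s3c.png

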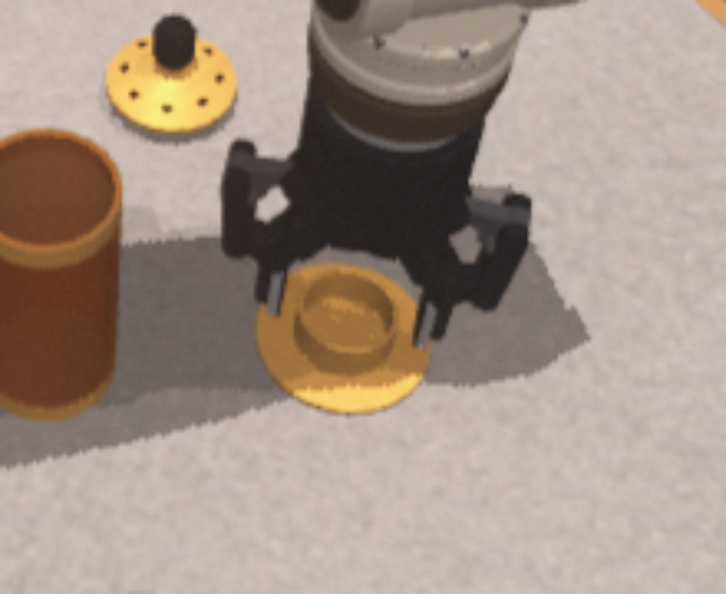

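The fingers straddle the cup. I'll go down 5 mm more and close.

```bash

python3 -m handwheel '[{"offset":[0.15,0,0],"rot":[0,0,0],"claw":60},{"offset":[0,0,0],"rot":[0,0,0],"claw":110},{"offset":[0,0,0],"rot":[0,0,0],"claw":140},{"offset":[0,0,0],"rot":[0,0,0],"claw":140},{"offset":[0,0,0],"rot":[0,0,0],"claw":140}]'
python3 -m handwheel '[{"offset":[0,0,0],"rot":[0,0,0],"claw":160},{"offset":[-0.5,0,0],"rot":[0,0,0],"claw":160},{"offset":[-1,0,0],"rot":[0,0,0],"claw":160},{"offset":[-1,0,0],"rot":[0,0,0],"claw":160},{"offset":[-0.5,0,0],"rot":[0,0,0],"claw":160}]'
python3 - <<'E'
from h import *
plan(None)
p=get_image('side'); a=p['pixels'][140:340,280:520];cv2.imwrite('pics/s4c.png',cv2.resize(a[:,:,::-1],None,fx=3,fy=3))
E
```

```text
t: 6.8
ee_pos: [0.6227, -0.1756, 0.0097]
tool_rot: [0.283, 0.648, 0.283, -0.648]
contact_force: [-1.5, 0.0, 4.4]
grip_width: 0.0478
t: 7.3
ee_pos: [0.6233, -0.1757, 0.1026]
tool_rot: [0.283, 0.649, 0.282, -0.647]
contact_force: [0.4, -0.3, -1.5]
grip_width: 0.0481
t 7.3 pos [ 0.6233 -0.1757  0.1026] jaw -42.9 tilt [ 0.003 -0.001 -1.   ] w 0.0481 F [ 0.4 -0.3 -1.5] q6 2.04
```

View pics/s4c.png

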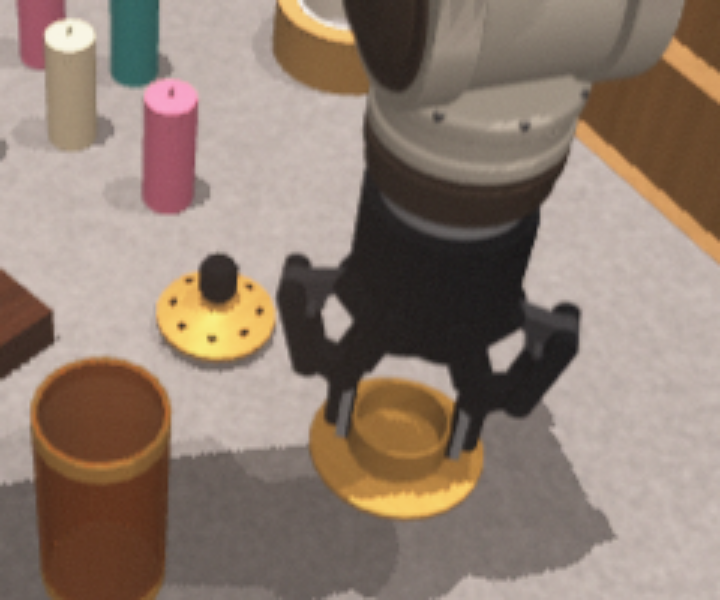

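```bash

python3 -c "
from h import *
plan([.46,.085,.19],-43)"
python3 -m handwheel '[{"offset":[-1,0,0],"rot":[0,0,0],"claw":160},{"offset":[-1,0,0],"rot":[0,0,0],"claw":160},{"offset":[-1,0,0],"rot":[0,0,0],"claw":160},{"offset":[0,0,0],"rot":[0,0,0],"claw":160},{"offset":[0,0,0],"rot":[0,0,0],"claw":160}]'
python3 -c "
from h import *
plan([.46,.085,.19],-43)"
```

```text
t 7.3 pos [ 0.6239 -0.1759  0.1042] jaw -42.9 tilt [ 0.005 -0.001 -1.   ] w 0.0479 F [-0.2 -0.4 -0.5] q6 2.04
rot units [ 0.02 -0.03 -0.05]  offset units after rot [-2.86 -9.93 -2.64]
t: 7.85
ee_pos: [0.6226, -0.1756, 0.1885]
tool_rot: [-0.283, -0.648, -0.283, 0.648]
contact_force: [-0.1, -1.0, -2.8]
grip_width: 0.0479
t 7.8 pos [ 0.6226 -0.1756  0.1885] jaw -42.9 tilt [-0.  0. -1.] w 0.0479 F [-0.1 -1.  -2.8] q6 2.04
rot units [0.02 0.   0.  ]  offset units after rot [-0.05 -9.89 -2.66]
```

```bash

python3 -m handwheel '[{"offset":[0,-1,-0.27],"rot":[0,0,0],"claw":160},{"offset":[0,-1,-0.27],"rot":[0,0,0],"claw":160},{"offset":[0,-1,-0.27],"rot":[0,0,0],"claw":160},{"offset":[0,-1,-0.27],"rot":[0,0,0],"claw":160},{"offset":[0,-1,-0.27],"rot":[0,0,0],"claw":160}]'
python3 -m handwheel '[{"offset":[0,-1,-0.27],"rot":[0,0,0],"claw":160},{"offset":[0,-1,-0.27],"rot":[0,0,0],"claw":160},{"offset":[0,-1,-0.27],"rot":[0,0,0],"claw":160},{"offset":[0,-1,-0.27],"rot":[0,0,0],"claw":160},{"offset":[0,-0.9,-0.23],"rot":[0,0,0],"claw":160}]'
python3 -m handwheel '[{"offset":[1,0,0],"rot":[0,0,0],"claw":160},{"offset":[1,0,0],"rot":[0,0,0],"claw":160},{"offset":[1,0,0],"rot":[0,0,0],"claw":160},{"offset":[0.3,0,0],"rot":[0,0,0],"claw":160},{"offset":[0,0,0],"rot":[0,0,0],"claw":160}]'
python3 - <<'E'
from h import *
plan([.46,.085,.05],-43)
for n in ['side','top','wrist']:
    p=get_image(n); save(p,n+'5.png')
    m=trace('plinth',p); print(n,[(a['p'],a['extent']) for a in m][:1]); m=trace('pan',p); print([(a['p'],a['extent']) for a in m][:2])
    l=landmark_of('pan',p); print(l and np.round(ray(p,l[0]['position'],.078),4)); l=landmark_of('plinth',p); print(l and np.round(ray(p,l[0]['position'],.0),4))
E
```

```text
t: 8.35
ee_pos: [0.5385, -0.0428, 0.1867]
tool_rot: [-0.282, -0.647, -0.283, 0.649]
contact_force: [-0.1, 0.7, -1.8]
grip_width: 0.0481
t: 8.85
ee_pos: [0.4575, 0.0859, 0.187]
tool_rot: [-0.282, -0.647, -0.283, 0.649]
contact_force: [-0.1, 0.2, -1.5]
grip_width: 0.0479
t: 9.35
ee_pos: [0.4576, 0.0848, 0.088]
tool_rot: [-0.282, -0.647, -0.283, 0.65]
contact_force: [-0.8, 0.1, -1.9]
grip_width: 0.0481
t 9.3 pos [0.4576 0.0848 0.088 ] jaw -42.9 tilt [-0.004 -0.001 -1.   ] w 0.0481 F [-0.8  0.1 -1.9] q6 2.5
rot units [0.02 0.04 0.03]  offset units after rot [ 1.27  0.05 -0.06]
side [(0.63, [253.0, 257.1, 92.6, 64.0])]
[(0.59, [244.9, 224.5, 48.8, 34.0])]
[0.457  0.0776 0.078 ]
[0.4651 0.0862 0.    ]
top []
[]
[]
[]
wrist [(0.68, [321.1, 235.1, 330.1, 319.3])]
[(0.79, [318.9, 286.8, 228.7, 211.1])]
[0.4578 0.0853 0.078 ]
[]
```

View pics/wrist5.png

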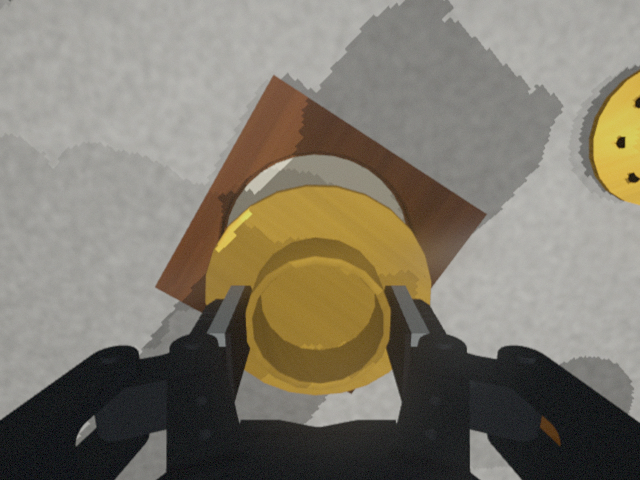

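View pics/side5.png

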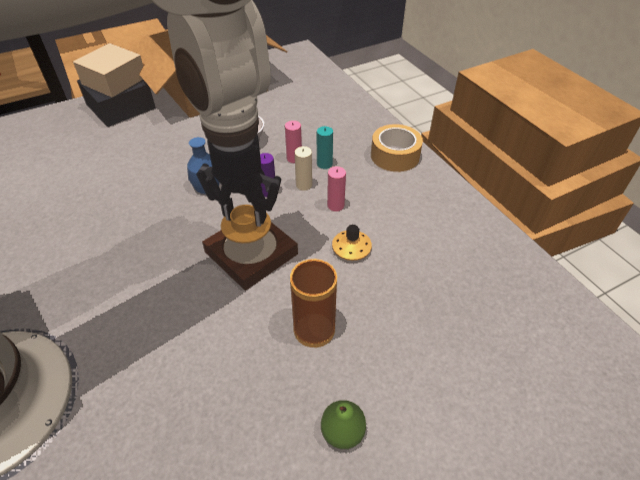

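View pics/top5.png

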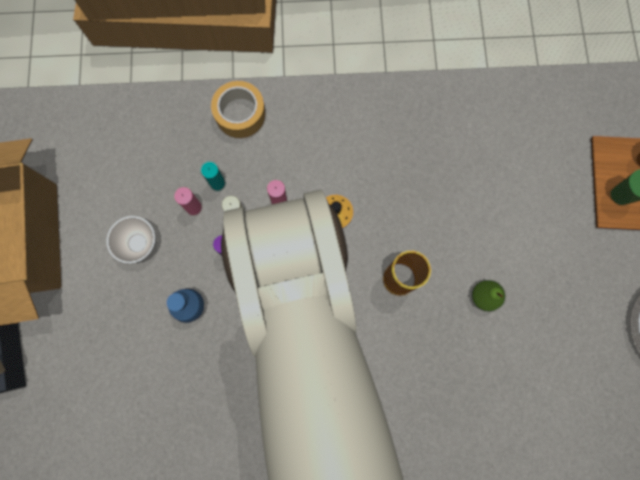

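```bash

python3 - <<'E'
from h import *
p=get_image('wrist')
C=[ray(p,c,.03) for c in [(275,76),(486,213),(156,287)]]
print(np.round(C,4), 'ctr',np.round((C[1]+C[2])/2,4), [np.linalg.norm(C[0]-C[i]) for i in(1,2)])
m=trace('pan',p)[0]['mask'].astype(np.uint8); c=max(cv2.findContours(m,0,1)[0],key=len).reshape(-1,2)
c=c[(c[:,1]<285)].astype(np.float32)
w=np.array([ray(p,q,.0833)[:2] for q in c]); 
A=np.c_[2*w,np.ones(len(w))]; s=np.linalg.lstsq(A,(w**2).sum(1),rcond=None)[0]; print('pan',s[:2],np.sqrt(s[2]+s[0]**2+s[1]**2))
p=get_image('side')
for o in['pan']:
  m=trace(o,p)[0]; e=m['extent']; print(e); 
print(proj(p,[.4586,.085,.083]),[np.round(proj(p,ray(p,(253,252),0)),1)])
# felt circle in wrist: visible upper arc
E
python3 -c "
import cv2
a=cv2.imread('pics/side5.png')[180:300,190:310];cv2.imwrite('pics/s5c.png',cv2.resize(a,None,fx=5,fy=5,interpolation=2))"
```

```text
[[0.502  0.1616 0.03  ]
 [0.5344 0.0433 0.03  ]
 [0.3826 0.1295 0.03  ]] ctr [0.4585 0.0864 0.03  ] [np.float64(0.12257104548502644), np.float64(0.12365772237040686)]
pan [0.46254263 0.09015314] 0.03883433440288598
[247.1, 222.8, 51.6, 37.9]
[244.97539357 222.41471   ] [array([253., 252.])]
```

View pics/s5c.png

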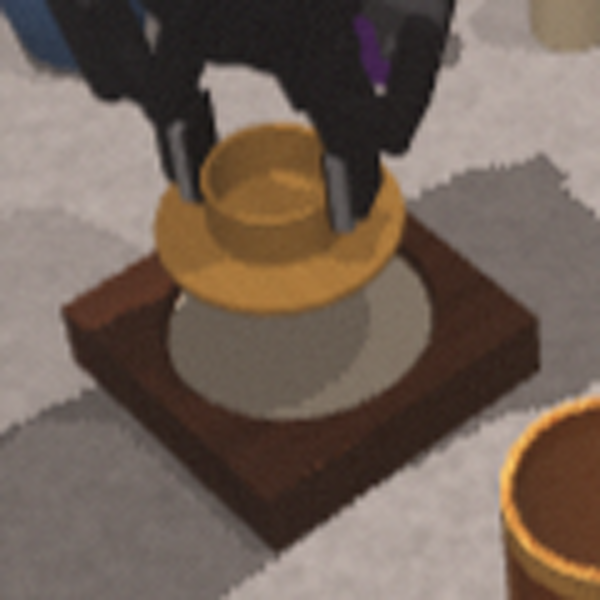

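```bash

python3 - <<'E'
from h import *
from scipy.optimize import least_squares as ls
p=get_image('wrist')
print('cam',-p['R'].T@p['t'])
L,Rr=ray(p,(206,288),.083),ray(p,(431,288),.083); print(L,Rr,np.linalg.norm(L-Rr))
m=trace('pan',p)[0]['mask'].astype(np.uint8); c=max(cv2.findContours(m,0,1)[0],key=len).reshape(-1,2)
c=c[(c[:,1]<285)].astype(float); print(c[:,0].min(),c[:,0].max(),c[:,1].min())
for z in (.065,.07,.075,.08,.083):
  w=np.array([ray(p,q,z)[:2] for q in c])
  f=ls(lambda s:np.linalg.norm(w-s[:2],axis=1)-.044,[.46,.085],loss='soft_l1',f_scale=.001); print(z,f.x,np.sqrt(np.mean(f.fun**2)))
plan([.46,.0855,.05])
E
```

```text
cam [0.50464242 0.13540684 0.23377544]
[0.42836317 0.1174371  0.083     ] [0.49286979 0.05764074 0.083     ] 0.08795856250689142
205.0 430.0 184.0
0.065 [0.45668843 0.08396526] 0.004081797867315395
0.07 [0.45712544 0.08440187] 0.004111175812389119
0.075 [0.45753395 0.08482054] 0.004239981672502347
0.08 [0.45789016 0.0852019 ] 0.004437596992393333
0.083 [0.45807681 0.08539755] 0.004575255979896856
t 10.4 pos [0.4591 0.085  0.0903] jaw -42.9 tilt [-0.  0. -1.] w 0.0481 F [-0.6 -0.4 -2.1] q6 2.5
rot units [0. 0. 0.]  offset units after rot [ 1.34  0.01 -0.03]
```

```bash

python3 - <<'E'
from h import *
p=get_image('wrist')
d=np.array([.681,.732,0])
t=ray(p,(319,185),.083); print('pan from top edge',t-.044*d)
b=ray(p,(319,395),.083); print('bottom',b+.044*d)
E
```

```text
pan from top edge [0.45833939 0.08494302 0.083     ]
bottom [0.45757685 0.08379419 0.083     ]
```

```bash

python3 -m handwheel '[{"offset":[0.7,0,-0.04],"rot":[0,0,0],"claw":160},{"offset":[0.6,0,0],"rot":[0,0,0],"claw":160},{"offset":[0.4,0,0],"rot":[0,0,0],"claw":160},{"offset":[0.15,0,0],"rot":[0,0,0],"claw":160},{"offset":[0,0,0],"rot":[0,0,0],"claw":160}]'
python3 - <<'E'
from h import *
plan([.46,.0855,.032])
p=get_image('wrist'); save(p,'w6.png')
p=get_image('side');a=p['pixels'][180:300,190:310];cv2.imwrite('pics/s6c.png',cv2.resize(a[:,:,::-1],None,fx=5,fy=5,interpolation=2))
E
```

```text
t: 10.95
ee_pos: [0.4597, 0.0858, 0.0345]
tool_rot: [-0.283, -0.648, -0.283, 0.648]
contact_force: [-0.9, -0.1, -1.6]
grip_width: 0.0481
t 10.9 pos [0.4597 0.0858 0.0345] jaw -42.9 tilt [-0.001 -0.    -1.   ] w 0.0481 F [-0.9 -0.1 -1.6] q6 2.5
rot units [0.   0.01 0.01]  offset units after rot [0.08 0.01 0.  ]
```

View pics/s6c.png

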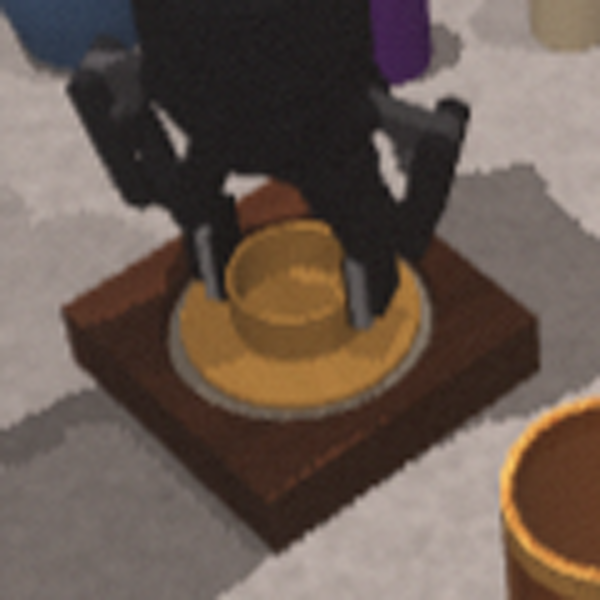

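View pics/w6.png

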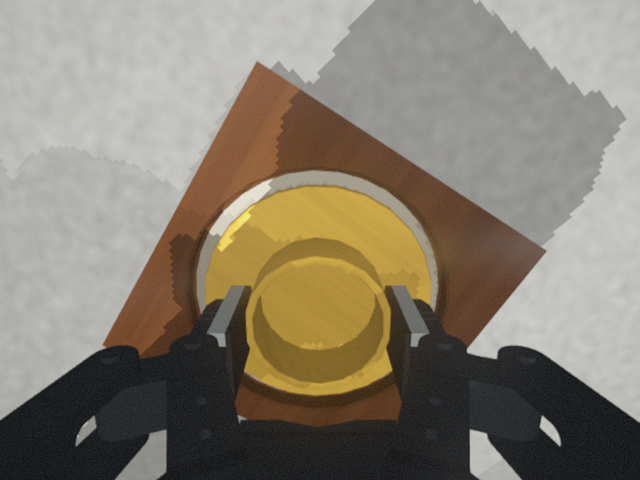

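```bash

python3 -m handwheel '[{"offset":[0.05,0,0],"rot":[0,0,0],"claw":160},{"offset":[0.04,0,0],"rot":[0,0,0],"claw":160},{"offset":[0,0,0],"rot":[0,0,0],"claw":160},{"offset":[0,0,0],"rot":[0,0,0],"claw":75},{"offset":[0,0,0],"rot":[0,0,0],"claw":75}]'
python3 -m handwheel '[{"offset":[0,0,0],"rot":[0,0,0],"claw":75},{"offset":[-0.5,0,0],"rot":[0,0,0],"claw":75},{"offset":[-1,0,0],"rot":[0,0,0],"claw":75},{"offset":[-1,0,0],"rot":[0,0,0],"claw":75},{"offset":[-1,0,0],"rot":[0,0,0],"claw":75}]'
python3 -m handwheel '[{"offset":[-1,0,0],"rot":[0,0,0],"claw":75},{"offset":[-1,0,0],"rot":[0,0,0],"claw":75},{"offset":[0,0,0],"rot":[0,0,0],"claw":75},{"offset":[0,0,0],"rot":[0,0,0],"claw":75},{"offset":[0,0,0],"rot":[0,0,0],"claw":75}]'
python3 - <<'E'
from h import *
plan([.632,.207,.21])
p=get_image('wrist'); save(p,'w7.png')
C=[ray(p,c,.03) for c in [(275,76),(486,213),(156,287)]]
p=get_image('side');save(p,'s7.png');a=p['pixels'][180:300,190:310];cv2.imwrite('pics/s7c.png',cv2.resize(a[:,:,::-1],None,fx=5,fy=5,interpolation=2))
E
```

```text
t: 11.55
ee_pos: [0.4603, 0.086, 0.0325]
tool_rot: [0.283, 0.648, 0.283, -0.648]
contact_force: [-0.3, 0.9, 0.4]
grip_width: 0.0603
t: 12.05
ee_pos: [0.4599, 0.0859, 0.1384]
tool_rot: [0.283, 0.648, 0.283, -0.648]
contact_force: [1.0, -0.5, 1.0]
grip_width: 0.0602
t: 12.55
ee_pos: [0.4597, 0.0859, 0.1961]
tool_rot: [-0.283, -0.648, -0.283, 0.649]
contact_force: [-0.5, -0.3, -1.3]
grip_width: 0.0603
t 12.6 pos [0.4597 0.0859 0.1961] jaw -42.9 tilt [-0.001 -0.    -1.   ] w 0.0603 F [-0.5 -0.3 -1.3] q6 2.5
rot units [0.   0.01 0.01]  offset units after rot [-0.46  1.46 -6.87]
```

View pics/s7c.png

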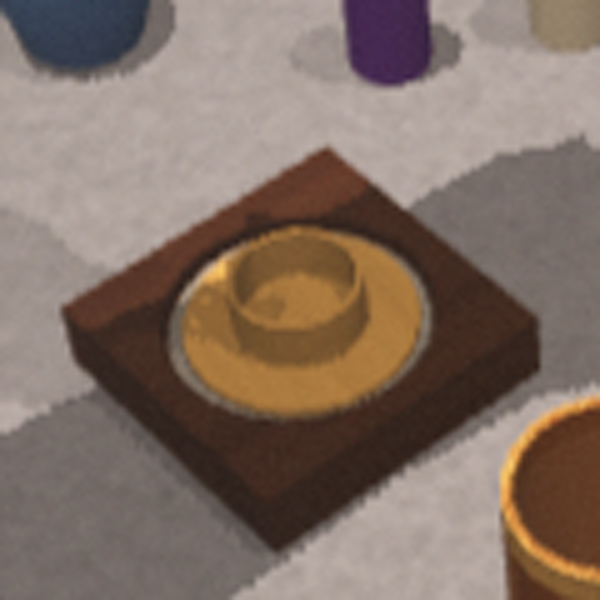

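View pics/w7.png

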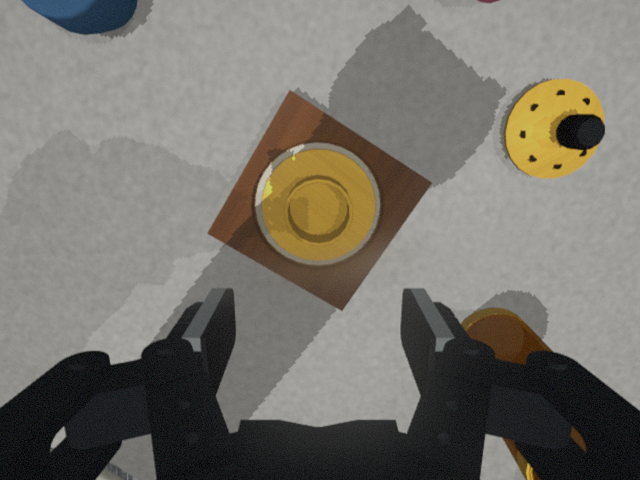

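The side crop and the wrist picture (pan at 318,204, with an even felt ring) show the pan seated and centred. On to the candle.

```bash

python3 -m handwheel '[{"offset":[-0.1,0.2,-1],"rot":[0,0,0],"claw":75},{"offset":[-0.1,0.2,-1],"rot":[0,0,0],"claw":75},{"offset":[-0.1,0.2,-1],"rot":[0,0,0],"claw":75},{"offset":[-0.1,0.2,-1],"rot":[0,0,0],"claw":75},{"offset":[-0.1,0.2,-1],"rot":[0,0,0],"claw":75}]'
python3 -m handwheel '[{"offset":[0,0.2,-1],"rot":[0,0,0],"claw":100},{"offset":[0,0.2,-0.9],"rot":[0,0,0],"claw":100},{"offset":[0,0,0],"rot":[0,0,0],"claw":100},{"offset":[0,0,0],"rot":[0,0,0],"claw":100},{"offset":[0,0,0],"rot":[0,0,0],"claw":100}]'
python3 - <<'E'
from h import *
plan([.632,.207,.21])
p=get_image('wrist'); save(p,'w8.png')
for a in landmark_of('candle',p): print(a['p'],np.round(a['position']),np.round(ray(p,a['position'],0),4))
E
```

```text
t: 13.15
ee_pos: [0.5846, 0.1761, 0.2111]
tool_rot: [-0.283, -0.648, -0.283, 0.649]
contact_force: [0.7, -0.1, 0.8]
grip_width: 0.0605
t: 13.65
ee_pos: [0.631, 0.2085, 0.212]
tool_rot: [-0.283, -0.648, -0.283, 0.648]
contact_force: [0.1, -0.6, 0.5]
grip_width: 0.052
t 13.7 pos [0.631  0.2085 0.212 ] jaw -42.9 tilt [-0.001 -0.    -1.   ] w 0.052 F [ 0.1 -0.6  0.5] q6 2.64
rot units [0.   0.01 0.  ]  offset units after rot [0.07 0.06 0.01]
0.89 [349. 100.] [0.7032 0.25   0.    ]
0.86 [409. 244.] [0.6611 0.1223 0.    ]
0.82 [317. 196.] [0.6303 0.2098 0.    ]
0.8 [265.  94.] [0.6562 0.3002 0.    ]
```

View pics/w8.png

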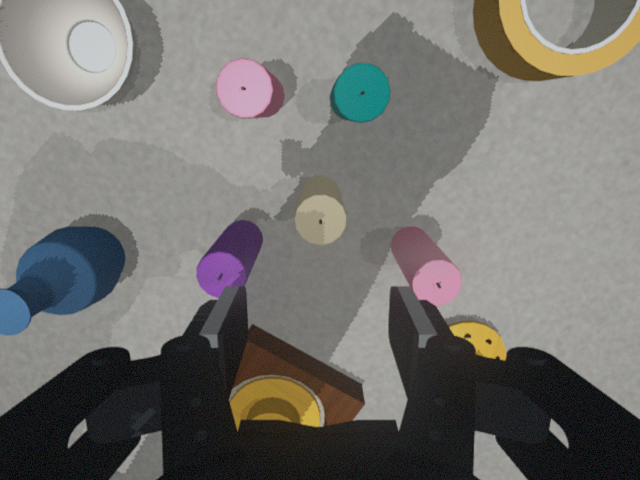

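```bash

python3 - <<'E'
from h import *
p=get_image('wrist')
a=ray(p,(320,219),.09); print(a)
for a in trace('candle',p): print(a['p'],np.round(a['extent']))
plan(np.r_[.6305,.2090,.053])
E
```

```text
[0.63291461 0.20963804 0.09      ]
0.84 [232. 256.  64.  79.]
0.79 [321. 209.  54.  68.]
0.78 [425. 265.  73.  79.]
0.77 [359.  91.  62.  59.]
0.58 [248.  87.  73.  60.]
t 13.8 pos [0.6312 0.2086 0.2129] jaw -42.9 tilt [ 0.001  0.    -1.   ] w 0.0519 F [-0.5 -0.9  0.8] q6 2.64
rot units [ 0.   -0.01 -0.01]  offset units after rot [ 5.33 -0.03  0.01]
```

```bash

python3 -m handwheel '[{"offset":[1,0,-0.02],"rot":[0,0,0],"claw":100},{"offset":[1,0,-0.02],"rot":[0,0,0],"claw":100},{"offset":[1,0,0],"rot":[0,0,0],"claw":100},{"offset":[0.5,0,0],"rot":[0,0,0],"claw":100},{"offset":[0,0,0],"rot":[0,0,0],"claw":100}]'
python3 - <<'E'
from h import *
plan([.6315,.2095,.053])
p=get_image('wrist'); save(p,'w9.png')
p=get_image('side');a=p['pixels'][80:230,180:380];cv2.imwrite('pics/s9c.png',cv2.resize(a[:,:,::-1],None,fx=4,fy=4,interpolation=2))
E
```

```text
t: 14.35
ee_pos: [0.6312, 0.2094, 0.1052]
tool_rot: [-0.282, -0.647, -0.283, 0.649]
contact_force: [-0.9, -0.2, -0.3]
grip_width: 0.0519
t 14.3 pos [0.6312 0.2094 0.1052] jaw -42.9 tilt [-0.003 -0.001 -1.   ] w 0.0519 F [-0.9 -0.2 -0.3] q6 2.64
rot units [0.   0.03 0.02]  offset units after rot [ 1.74  0.   -0.01]
```

View pics/s9c.png

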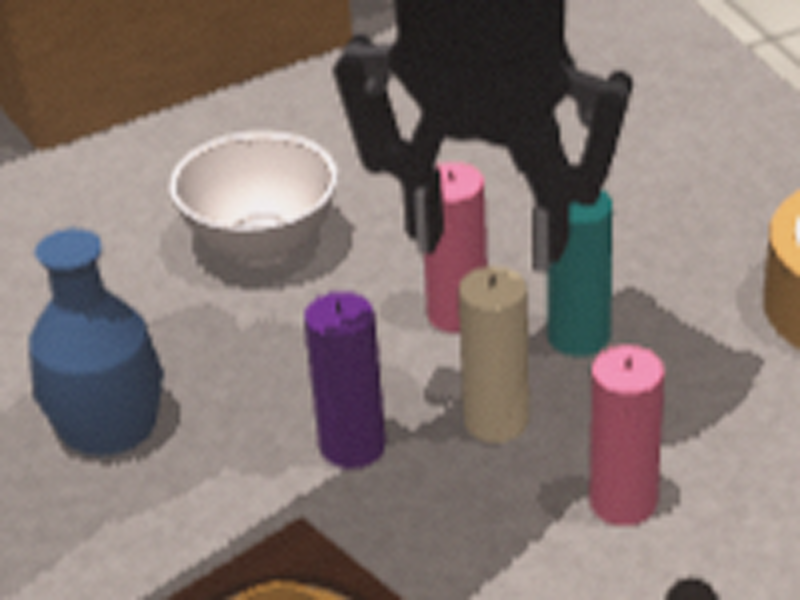

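View pics/w9.png

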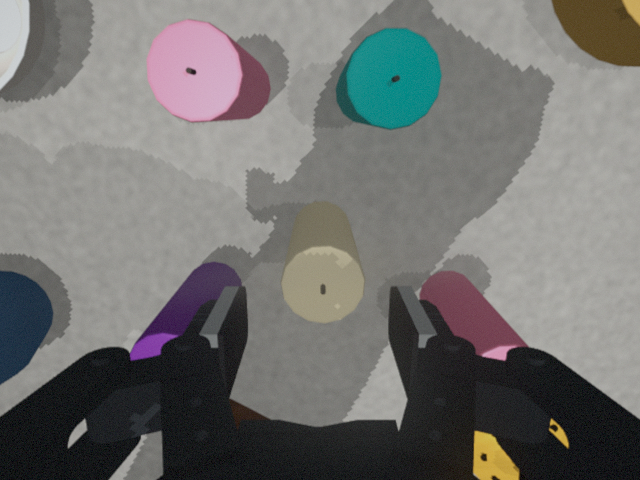

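```bash

python3 - <<'E'
from h import *
p=get_image('wrist'); a=ray(p,(322,283),.09); print(a); plan([a[0],a[1],.053])
E
```

```text
[0.63350682 0.20951666 0.09      ]
t 14.5 pos [0.6331 0.2101 0.1092] jaw -42.9 tilt [ 0.002  0.001 -1.   ] w 0.0522 F [ 0.3 -0.2 -0.2] q6 2.64
rot units [ 0.   -0.02 -0.01]  offset units after rot [1.87 0.02 0.  ]
```

Aligned. Going down, closing and lifting.

```bash

python3 -m handwheel '[{"offset":[0.8,0.03,0],"rot":[0,0,0],"claw":100},{"offset":[0.7,0.03,0],"rot":[0,0,0],"claw":100},{"offset":[0.3,0,0],"rot":[0,0,0],"claw":100},{"offset":[0,0,0],"rot":[0,0,0],"claw":100},{"offset":[0,0,0],"rot":[0,0,0],"claw":130}]'
python3 -m handwheel '[{"offset":[0,0,0],"rot":[0,0,0],"claw":150},{"offset":[0,0,0],"rot":[0,0,0],"claw":200},{"offset":[0,0,0],"rot":[0,0,0],"claw":200},{"offset":[0,0,0],"rot":[0,0,0],"claw":200},{"offset":[0,0,0],"rot":[0,0,0],"claw":200}]'
python3 -c "
from h import *
plan([.46,.0859,.2])"
python3 -m handwheel '[{"offset":[-0.6,0,0],"rot":[0,0,0],"claw":200},{"offset":[-1,0,0],"rot":[0,0,0],"claw":200},{"offset":[-1,0,0],"rot":[0,0,0],"claw":200},{"offset":[-1,0,0],"rot":[0,0,0],"claw":200},{"offset":[-1,0,0],"rot":[0,0,0],"claw":200}]'
python3 - <<'E'
from h import *
plan([.46,.0859,.2])
p=get_image('side');a=p['pixels'][80:230,180:380];cv2.imwrite('pics/s10c.png',cv2.resize(a[:,:,::-1],None,fx=4,fy=4,interpolation=2))
E
```

```text
t: 15.0
ee_pos: [0.6344, 0.2089, 0.0547]
tool_rot: [0.283, 0.649, 0.283, -0.648]
contact_force: [0.1, -0.2, 0.9]
grip_width: 0.0418
t: 15.5
ee_pos: [0.6344, 0.2092, 0.055]
tool_rot: [0.283, 0.649, 0.283, -0.647]
contact_force: [-1.4, 1.1, 6.2]
grip_width: 0.0335
t 15.5 pos [0.6344 0.2092 0.055 ] jaw -42.9 tilt [ 0.002  0.001 -1.   ] w 0.0335 F [-1.4  1.1  6.2] q6 2.64
rot units [ 0.   -0.03 -0.01]  offset units after rot [-4.83 -1.47  6.97]
t: 16.0
ee_pos: [0.6337, 0.2086, 0.193]
tool_rot: [0.283, 0.648, 0.283, -0.648]
contact_force: [1.0, 0.8, 0.3]
grip_width: 0.0339
t 16.0 pos [0.6337 0.2086 0.193 ] jaw -42.9 tilt [ 0.001  0.    -1.   ] w 0.0339 F [1.  0.8 0.3] q6 2.64
rot units [ 0.   -0.01 -0.01]  offset units after rot [-0.23 -1.46  6.94]
```

View pics/s10c.png

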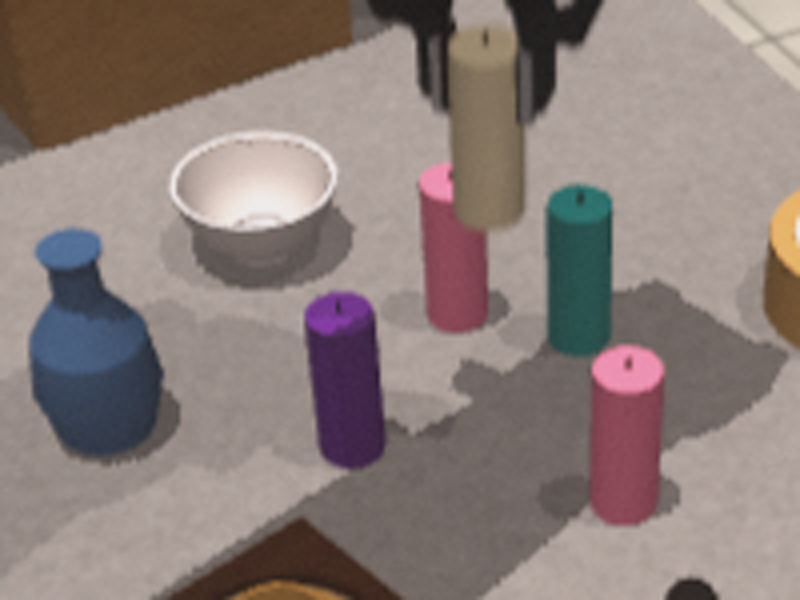

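```bash

python3 -m handwheel '[{"offset":[0,-0.2,1],"rot":[0,0,0],"claw":200},{"offset":[0,-0.2,1],"rot":[0,0,0],"claw":200},{"offset":[0,-0.2,1],"rot":[0,0,0],"claw":200},{"offset":[0,-0.2,1],"rot":[0,0,0],"claw":200},{"offset":[0,-0.2,1],"rot":[0,0,0],"claw":200}]'
python3 -m handwheel '[{"offset":[0,-0.2,1],"rot":[0,0,0],"claw":200},{"offset":[0.5,-0.25,0.95],"rot":[0,0,0],"claw":200},{"offset":[1,0,0],"rot":[0,0,0],"claw":200},{"offset":[0.3,0,0],"rot":[0,0,0],"claw":200},{"offset":[0,0,0],"rot":[0,0,0],"claw":200}]'
python3 - <<'E'
from h import *
plan([.46,.0859,.084])
p=get_image('wrist'); save(p,'w11.png')
p=get_image('side');a=p['pixels'][140:290,170:370];cv2.imwrite('pics/s11c.png',cv2.resize(a[:,:,::-1],None,fx=4,fy=4,interpolation=2))
E
```

```text
t: 16.55
ee_pos: [0.5087, 0.1185, 0.1914]
tool_rot: [0.283, 0.648, 0.283, -0.648]
contact_force: [0.6, 0.2, -0.4]
grip_width: 0.0335
t: 17.05
ee_pos: [0.4595, 0.0854, 0.1364]
tool_rot: [-0.283, -0.648, -0.283, 0.649]
contact_force: [-0.2, 0.2, -0.1]
grip_width: 0.0336
t 17.1 pos [0.4595 0.0854 0.1364] jaw -42.9 tilt [-0.002 -0.    -1.   ] w 0.0336 F [-0.2  0.2 -0.1] q6 2.5
rot units [0.   0.01 0.01]  offset units after rot [ 1.75  0.   -0.02]
```

View pics/s11c.png

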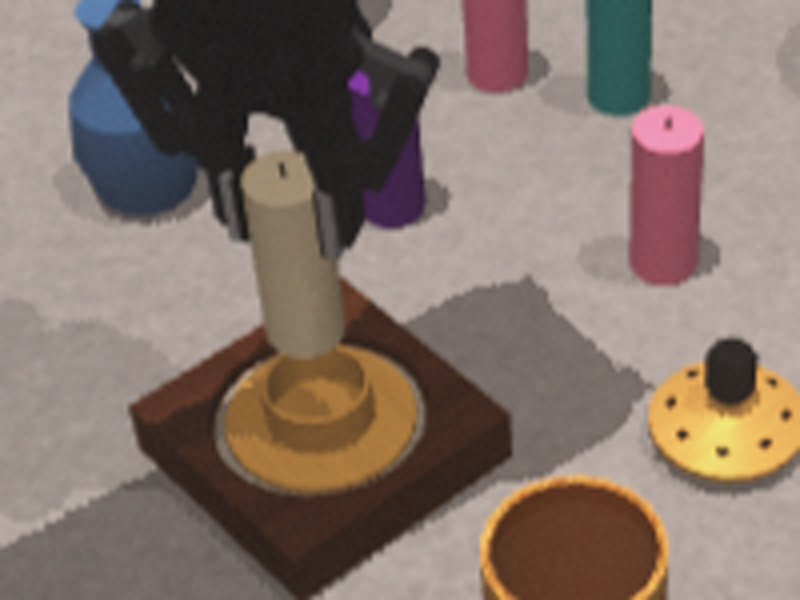

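View pics/w11.png

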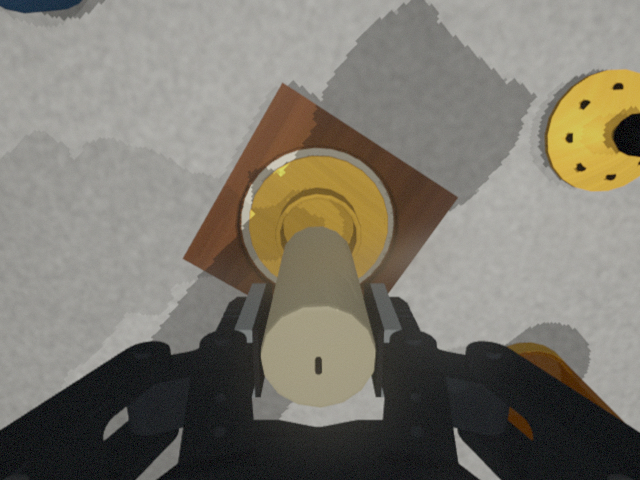

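```bash

python3 - <<'E'
from h import *
p=get_image('wrist'); s,t,_=tool(); zb=t[2]-.055; print(t)
print('wrist top',ray(p,(319,356),zb+.09), 'cup rim',ray(p,(318,228),.049))
p=get_image('side')
print('side pred top/bot',proj(p,[t[0],t[1],zb+.09]),proj(p,[t[0],t[1],zb]),'cup rim',proj(p,[.46,.0859,.049]))
for f,zz in((.0175,zb),):
  c=np.array([proj(p,[t[0]+f*np.cos(a),t[1]+f*np.sin(a),zz]) for a in np.linspace(0,6.28,60)]); print(c.min(0),c.max(0))
m=sorted(trace('candle',p),key=lambda a:a['extent'][0])[0];print(m['p'],m['extent'])
l=landmark_of('candle',p); print([(a['p'],a['position']) for a in l])
E
```

```text
[0.46079778 0.08581815 0.13824452]
wrist top [0.45981888 0.08577537 0.17324452] cup rim [0.4634802  0.09000566 0.049     ]
side pred top/bot [239.90223299 182.61516962] [245.94615909 221.59527637] cup rim [247.58069027 235.0230971 ]
[235.88240387 214.52889433] [255.98259238 228.8517857 ]
0.92 [242.1, 201.9, 23.2, 51.2]
[(0.94, [335.3, 210.9]), (0.85, [325.7, 163.7]), (0.71, [244.6, 223.4]), (0.68, [269.0, 193.5]), (0.57, [291.7, 158.8])]
```

```bash

python3 - <<'E'
from h import *
import cv2
p=get_image('side')
im=cv2.cvtColor(cv2.imread('pics/s7.png'),cv2.COLOR_BGR2RGB)
d=im.astype(int); y=(d[:,:,0]-d[:,:,2]>60).astype(np.uint8); y[:200]=0;y[270:]=0;y[:,:215]=0;y[:,285:]=0
y=cv2.morphologyEx(y,2,np.ones((3,3)))
c=max(cv2.findContours(y,0,1)[0],key=len); e=cv2.fitEllipse(c); print(e,'disc',ray(p,e[0],.027)); print(cv2.boundingRect(c))
f=.044;q=np.array([proj(p,[.46+f*np.cos(a),.0859+f*np.sin(a),.027]) for a in np.linspace(0,6.28,60)]); print('pred',q.min(0),q.max(0),proj(p,[.46,.0859,.027]))
E
python3 -c "
import cv2
a=cv2.imread('pics/s7.png')[205:275,205:295];cv2.imwrite('pics/s7d.png',cv2.resize(a,None,fx=8,fy=8,interpolation=2))"
```

```text
((249.8307342529297, 243.89950561523438), (36.25947952270508, 46.7756233215332), 82.06449890136719) disc [0.46088646 0.08341213 0.027     ]
(227, 225, 47, 38)
pred [224.66252527 225.85157062] [272.90475039 261.66067902] [248.85309304 243.17768926]
```

View pics/s7d.png

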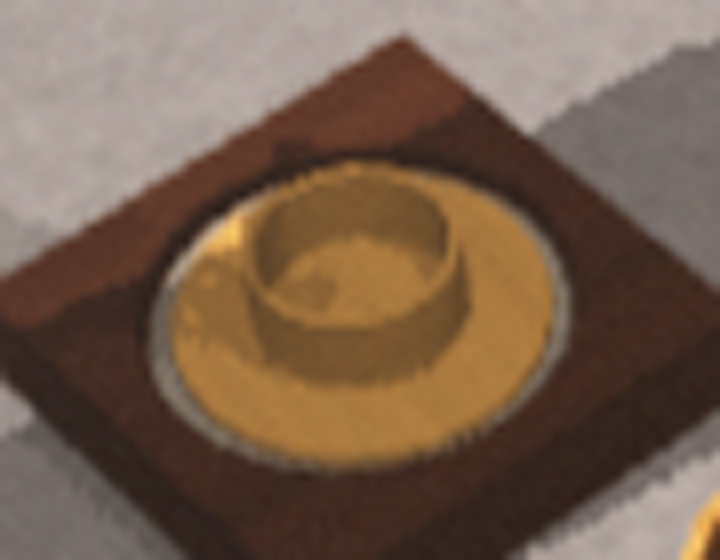

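```bash

python3 - <<'E'
from h import *
p=get_image('wrist'); s,t,T=tool()
Rc=np.array(p['R']).T; cc=-Rc@p['t']; print('cam off',cc-t)
# w7: same orientation, tcp known
t7=np.array([.4597,.0859,.1961]); p7=dict(p); p7['t']=-np.array(p['R'])@(cc-t+t7)
im=cv2.cvtColor(cv2.imread('pics/w7.png'),cv2.COLOR_BGR2RGB).astype(int)
y=((im[:,:,0]-im[:,:,2]>90)&(im[:,:,1]>100)).astype(np.uint8); y[270:]=0;y[:,:240]=0;y[:,400:]=0
y=cv2.morphologyEx(y,3,np.ones((5,5)));c=max(cv2.findContours(y,0,1)[0],key=len); h=cv2.convexHull(c); e=cv2.fitEllipse(h); print(e,ray(p7,e[0],.027))
for q in[(290,91),(431,183),(342,310),(208,233)]: print(ray(p7,q,.03))
print('mid',np.mean([ray(p7,q,.03) for q in[(290,91),(431,183),(342,310),(208,233)]],0))
print('candle top now', ray(p,(319,356),t[2]+.035),t)
E
```

```text
cam off [0.0454821  0.05040848 0.14372804]
((318.1440734863281, 204.2022705078125), (110.08448028564453, 112.55230712890625), 89.89470672607422) [0.46101121 0.08805248 0.027     ]
[0.50221999 0.16178595 0.03      ]
[0.53435867 0.04297518 0.03      ]
[0.41593191 0.01075598 0.03      ]
[0.3835376  0.12976244 0.03      ]
mid [0.45901204 0.08631989 0.03      ]
candle top now [0.45958547 0.08553336 0.17256405] [0.46038101 0.08565736 0.13756405]
```

```bash

python3 -m handwheel '[{"offset":[0.5,0,-0.04],"rot":[0,0,0],"claw":200},{"offset":[0.5,0,0],"rot":[0,0,0],"claw":200},{"offset":[0.3,0,0],"rot":[0,0,0],"claw":200},{"offset":[0,0,0],"rot":[0,0,0],"claw":200},{"offset":[0,0,0],"rot":[0,0,0],"claw":200}]'
python3 - <<'E'
from h import *
plan([.4605,.0862,.083])
p=get_image('side');a=p['pixels'][170:280,190:310];cv2.imwrite('pics/s12c.png',cv2.resize(a[:,:,::-1],None,fx=6,fy=5.4,interpolation=2))
p=get_image('wrist'); save(p,'w12.png')
E
```

```text
t: 17.95
ee_pos: [0.4606, 0.0863, 0.0978]
tool_rot: [-0.283, -0.648, -0.283, 0.648]
contact_force: [-0.4, 0.7, -0.1]
grip_width: 0.0337
t 17.9 pos [0.4606 0.0863 0.0978] jaw -42.9 tilt [-0.001 -0.    -1.   ] w 0.0337 F [-0.4  0.7 -0.1] q6 2.5
rot units [0.   0.01 0.  ]  offset units after rot [0.49 0.   0.  ]
```

View pics/s12c.png

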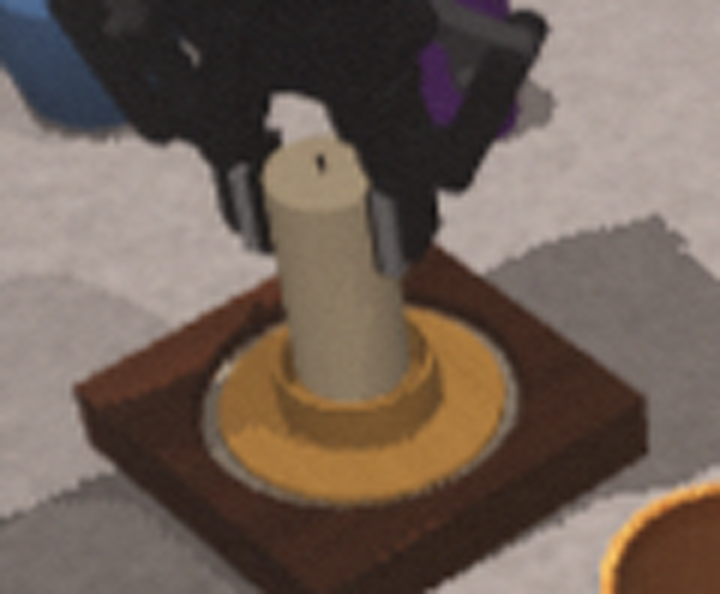

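View pics/w12.png

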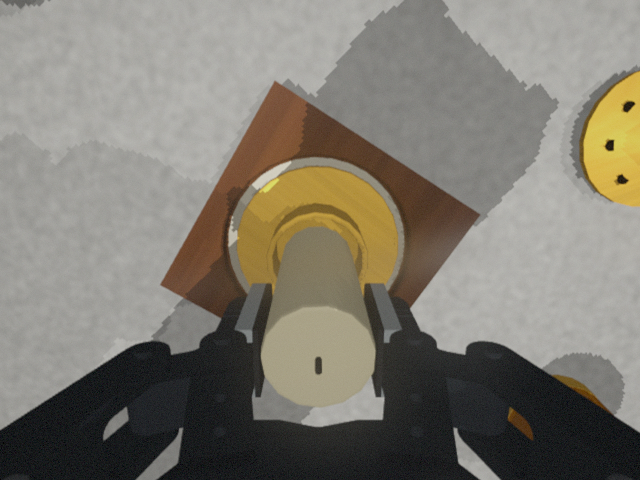

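```bash

python3 -m handwheel '[{"offset":[0.25,0,0],"rot":[0,0,0],"claw":200},{"offset":[0.2,0,0],"rot":[0,0,0],"claw":200},{"offset":[0.05,0,0],"rot":[0,0,0],"claw":200},{"offset":[0,0,0],"rot":[0,0,0],"claw":200},{"offset":[0,0,0],"rot":[0,0,0],"claw":200}]'
python3 -c "
from h import *
plan([.4605,.0862,.083])"
```

```text
t: 18.55
ee_pos: [0.4608, 0.0864, 0.0832]
tool_rot: [0.283, 0.648, 0.283, -0.648]
contact_force: [-0.2, 0.0, 0.1]
grip_width: 0.0338
t 18.6 pos [0.4608 0.0864 0.0832] jaw -42.9 tilt [ 0.  0. -1.] w 0.0338 F [-0.2  0.   0.1] q6 2.5
rot units [-0. -0.  0.]  offset units after rot [ 0.01 -0.    0.01]
```

```bash

python3 -m handwheel '[{"offset":[0.04,0,0],"rot":[0,0,0],"claw":200},{"offset":[0.02,0,0],"rot":[0,0,0],"claw":170},{"offset":[0,0,0],"rot":[0,0,0],"claw":140},{"offset":[0,0,0],"rot":[0,0,0],"claw":110},{"offset":[0,0,0],"rot":[0,0,0],"claw":75}]'
python3 -m handwheel '[{"offset":[0,0,0],"rot":[0,0,0],"claw":75},{"offset":[-0.6,0,0],"rot":[0,0,0],"claw":75},{"offset":[-1,0,0],"rot":[0,0,0],"claw":75},{"offset":[-1,0,0],"rot":[0,0,0],"claw":75},{"offset":[-1,0,0],"rot":[0,0,0],"claw":50}]'
python3 -m handwheel '[{"offset":[-1,0,0],"rot":[0,0,0],"claw":0},{"offset":[-1,0,0],"rot":[0,0,0],"claw":0},{"offset":[0,0,0],"rot":[0,0,0],"claw":0},{"offset":[0,0,0],"rot":[0,0,0],"claw":0},{"offset":[0,0,0],"rot":[0,0,0],"claw":0}]'
python3 - <<'E'
from h import *
plan([.492,-.115,.25])
p=get_image('side');save(p,'s13.png');a=p['pixels'][170:280,190:310];cv2.imwrite('pics/s13c.png',cv2.resize(a[:,:,::-1],None,fx=6,fy=5.4,interpolation=2))
p=get_image('wrist'); save(p,'w13.png')
E
```

```text
t: 19.05
ee_pos: [0.4608, 0.0863, 0.0813]
tool_rot: [-0.283, -0.648, -0.283, 0.648]
contact_force: [-0.1, -0.5, 0.2]
grip_width: 0.0594
t: 19.55
ee_pos: [0.4606, 0.0863, 0.1904]
tool_rot: [-0.283, -0.648, -0.283, 0.648]
contact_force: [0.4, 0.3, 0.5]
grip_width: 0.0683
t: 20.05
ee_pos: [0.4606, 0.0863, 0.2482]
tool_rot: [-0.283, -0.648, -0.283, 0.649]
contact_force: [0.0, -1.0, -0.7]
grip_width: 0.0854
t 20.1 pos [0.4606 0.0863 0.2482] jaw -42.9 tilt [-0.001 -0.    -1.   ] w 0.0854 F [ 0.  -1.  -0.7] q6 2.5
rot units [0.   0.01 0.01]  offset units after rot [-0.06  5.33  4.2 ]
```

View pics/s13c.png

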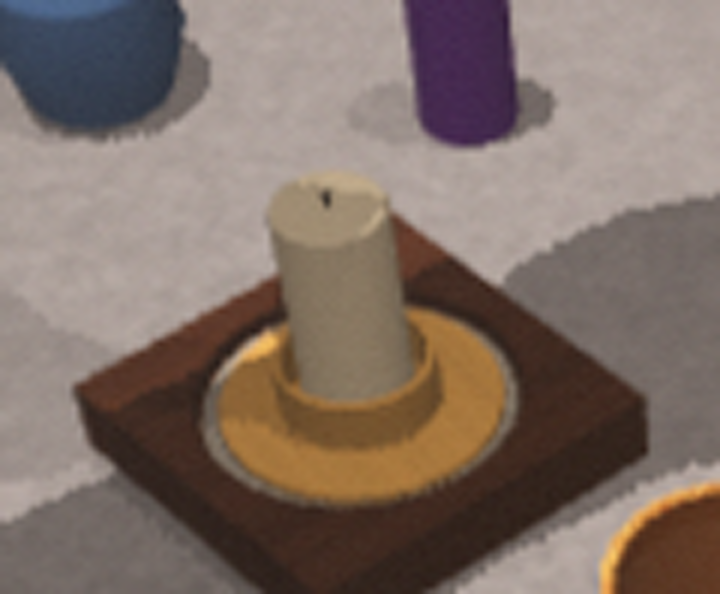

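View pics/w13.png

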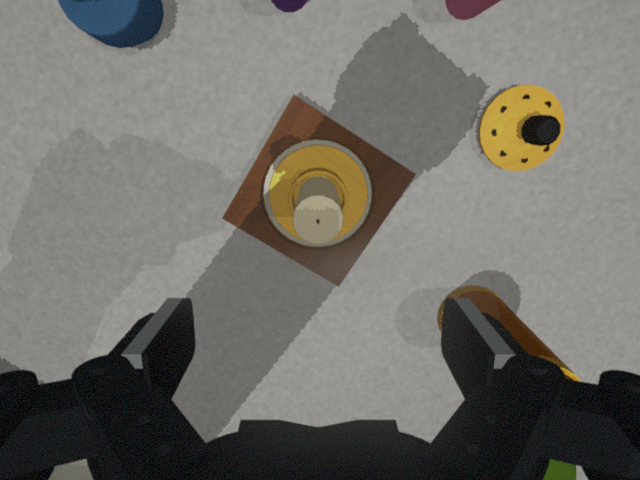

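The candle stands upright in the cup, at side (245,210) and wrist (318,220). Next is the chimney.

```bash

python3 -m handwheel '[{"offset":[0,1,0.8],"rot":[0,0,0],"claw":0},{"offset":[0,1,0.8],"rot":[0,0,0],"claw":0},{"offset":[0,1,0.8],"rot":[0,0,0],"claw":0},{"offset":[0,1,0.8],"rot":[0,0,0],"claw":0},{"offset":[0,1,0.8],"rot":[0,0,0],"claw":0}]'
python3 -m handwheel '[{"offset":[0,0.33,0.2],"rot":[0,0,0],"claw":0},{"offset":[0,0,0],"rot":[0,0,0],"claw":0},{"offset":[0,0,0],"rot":[0,0,0],"claw":0},{"offset":[0,0,0],"rot":[0,0,0],"claw":0},{"offset":[0,0,0],"rot":[0,0,0],"claw":0}]'
python3 - <<'E'
from h import *
plan([.492,-.115,.25])
p=get_image('wrist'); save(p,'w14.png')
l=landmark_of('chimney',p); print([(a['p'],a['position'],ray(p,a['position'],0)) for a in l])
p=get_image('side'); save(p,'s14.png')
E
```

```text
t: 20.65
ee_pos: [0.4888, -0.1051, 0.2485]
tool_rot: [-0.282, -0.648, -0.283, 0.648]
contact_force: [1.1, 0.3, 0.9]
grip_width: 0.0851
t: 21.15
ee_pos: [0.4922, -0.1137, 0.2494]
tool_rot: [0.283, 0.648, 0.283, -0.648]
contact_force: [-0.3, 0.3, 0.6]
grip_width: 0.0853
t 21.1 pos [ 0.4922 -0.1137  0.2494] jaw -42.8 tilt [ 0.  0. -1.] w 0.0853 F [-0.3  0.3  0.6] q6 2.09
rot units [ 0. -0. -0.]  offset units after rot [-0.02  0.02  0.04]
[(0.68, [316.7, 198.3], array([ 0.48485396, -0.1188183 ,  0.        ]))]
```

View pics/w14.png

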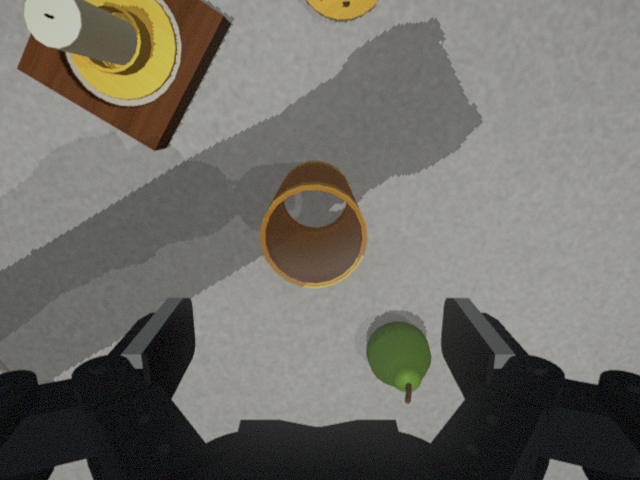

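View pics/s14.png

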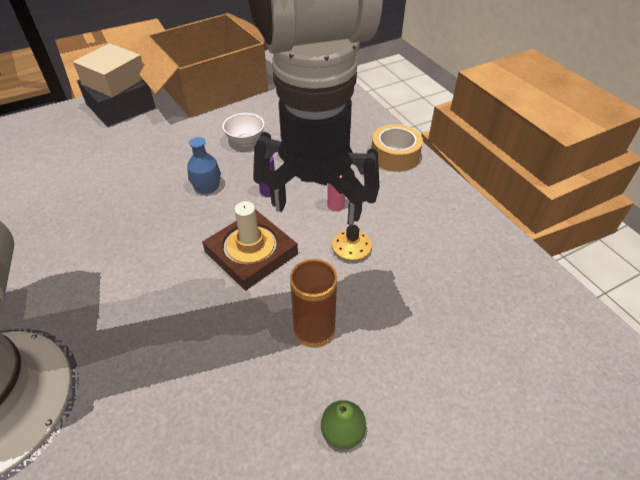

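```bash

python3 - <<'E'
from h import *
p=get_image('wrist'); a=ray(p,(314,235.5),.14); print(a); plan([a[0],a[1],.155])
print(ray(p,(261,235.5),.14)-ray(p,(367,235.5),.14))
p=get_image('side'); print(ray(p,(314,281),.14)); m=trace('chimney',p)[0]['extent']; print(m)
E
```

```text
[ 0.48622151 -0.11582794  0.14      ]
t 21.4 pos [ 0.4923 -0.1143  0.2494] jaw -42.8 tilt [ 0. -0. -1.] w 0.0853 F [-0.2  0.4  0.6] q6 2.09
rot units [ 0. -0. -0.]  offset units after rot [ 3.15 -0.11  0.18]
[-0.04921808  0.04553891  0.        ]
[ 0.48468928 -0.124365    0.14      ]
[314.6, 302.9, 45.4, 93.8]
```

```bash

python3 - <<'E'
from h import *
p=get_image('top'); im=cv2.imread('pics/top0.png'); cv2.imwrite('pics/t0c.png',cv2.resize(im[235:310,370:450],None,fx=8,fy=8,interpolation=2))
for X in[(.4862,-.1158),(.491,-.115)]: print(proj(p,[*X,.14]),proj(p,[*X,0]))
p=get_image('side')
for X in[(.4862,-.1158),(.491,-.115)]: print(proj(p,[*X,.14]),proj(p,[*X,0]))
cv2.imwrite('pics/s0c.png',cv2.resize(cv2.imread('pics/side0.png')[250:355,275:355],None,fx=6,fy=5.6,interpolation=2))
E
```

```text
[410.73265284 269.34211961] [398.26799746 279.20169848]
[410.05286192 266.6682367 ] [397.68965726 276.87153159]
[312.14375429 276.42392471] [312.95902875 328.89959762]
[314.83179827 274.79403496] [315.30483073 327.34846137]
```

View pics/t0c.png

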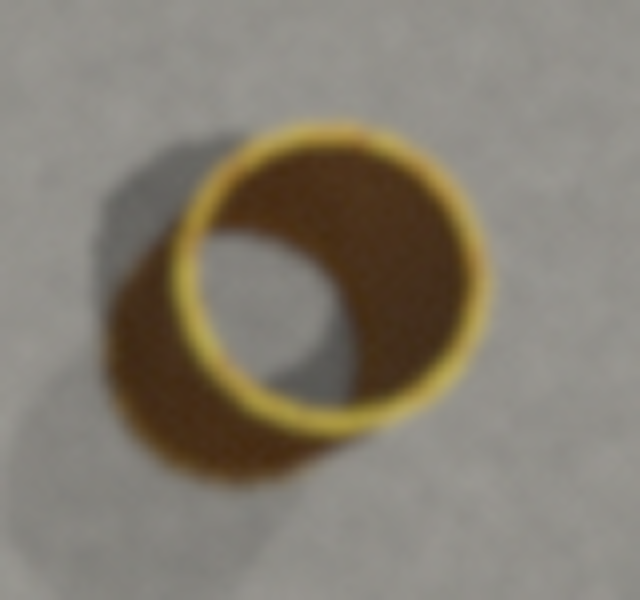

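View pics/s0c.png

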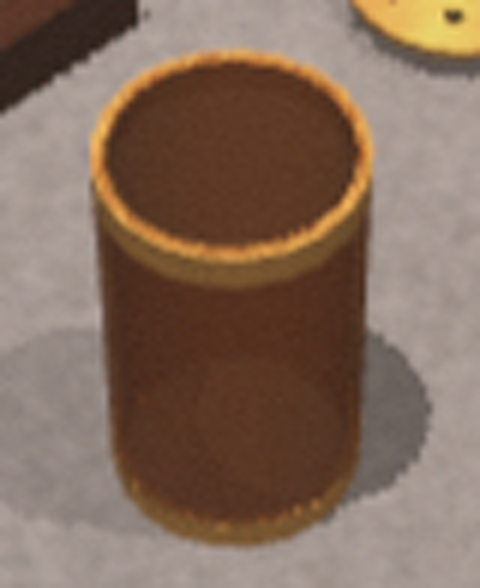

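```bash

python3 -m handwheel '[{"offset":[0.6,-0.09,0.18],"rot":[0,0,0],"claw":0},{"offset":[1,0,0],"rot":[0,0,0],"claw":0},{"offset":[0.9,0,0],"rot":[0,0,0],"claw":0},{"offset":[0,0,0],"rot":[0,0,0],"claw":0},{"offset":[0,0,0],"rot":[0,0,0],"claw":0}]'
python3 - <<'E'
from h import *
plan([.487,-.117,.085])
p=get_image('wrist'); save(p,'w15.png')
E
```

```text
t: 22.05
ee_pos: [0.4865, -0.1169, 0.1749]
tool_rot: [-0.283, -0.648, -0.283, 0.648]
contact_force: [0.3, -1.0, 0.2]
grip_width: 0.0854
t 22.1 pos [ 0.4865 -0.1169  0.1749] jaw -42.9 tilt [-0.  0. -1.] w 0.0854 F [ 0.3 -1.   0.2] q6 2.08
rot units [0. 0. 0.]  offset units after rot [ 3.    0.02 -0.01]
```

View pics/w15.png

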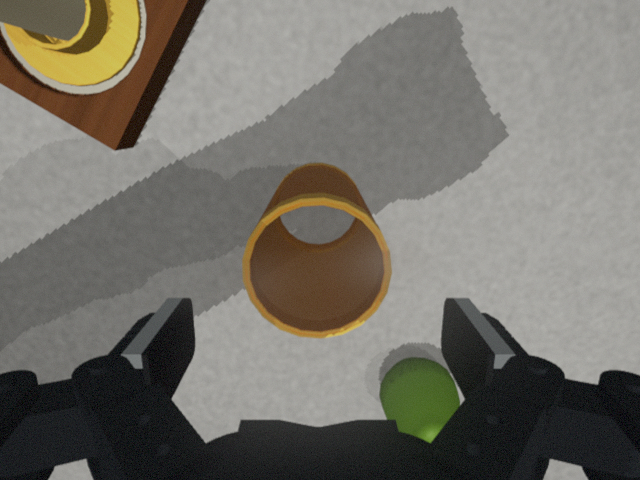

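```bash

python3 - <<'E'
from h import *
p=get_image('wrist'); a=ray(p,(317,266),.14); print(a); plan([a[0],a[1],.085])
E
python3 -m handwheel '[{"offset":[0.7,0,0],"rot":[0,0,0],"claw":0},{"offset":[0.8,0,0],"rot":[0,0,0],"claw":0},{"offset":[0.3,0,0],"rot":[0,0,0],"claw":0},{"offset":[0,0,0],"rot":[0,0,0],"claw":0},{"offset":[0,0,0],"rot":[0,0,0],"claw":0}]'
python3 - <<'E'
from h import *
p=get_image('wrist'); save(p,'w16.png')
p=get_image('side'); cv2.imwrite('pics/s16c.png',cv2.resize(p['pixels'][200:360,240:440,::-1],None,fx=4,fy=3.7,interpolation=2))
plan([.487,-.117,.085])
E
```

```text
[ 0.48705681 -0.11508568  0.14      ]
t 22.1 pos [ 0.4872 -0.117   0.176 ] jaw -42.9 tilt [ 0.002 -0.    -1.   ] w 0.0852 F [ 0.4  0.  -0.3] q6 2.08
rot units [ 0.   -0.01 -0.02]  offset units after rot [ 3.03 -0.05 -0.04]
t: 22.65
ee_pos: [0.4872, -0.117, 0.1217]
tool_rot: [0.283, 0.649, 0.282, -0.648]
contact_force: [-0.0, -0.1, 0.6]
grip_width: 0.0856
t 22.8 pos [ 0.4873 -0.117   0.1218] jaw -42.9 tilt [ 0.002 -0.    -1.   ] w 0.0854 F [-0.4 -0.5 -0.2] q6 2.08
rot units [ 0.   -0.01 -0.02]  offset units after rot [ 1.23 -0.01  0.01]
```

View pics/w16.png

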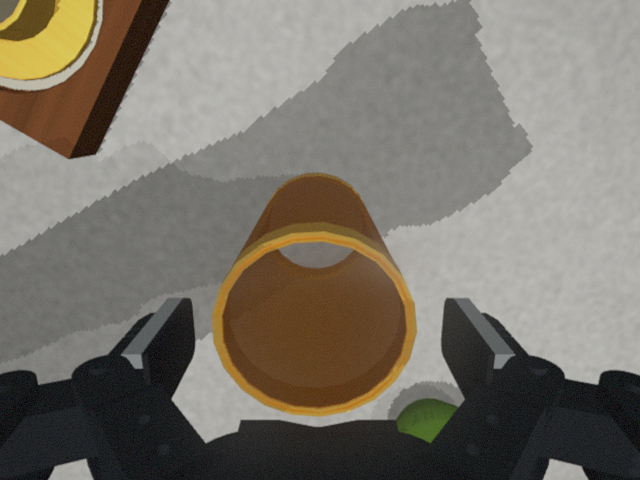

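View pics/s16c.png

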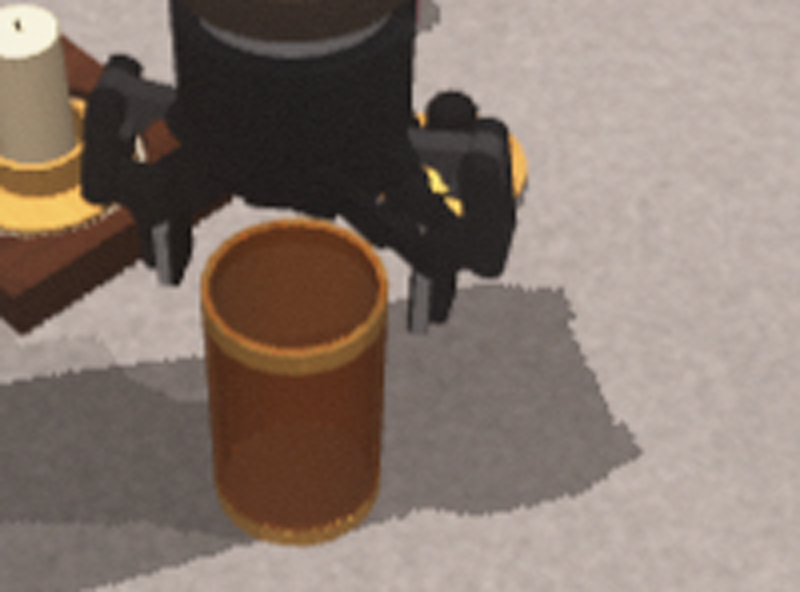

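```bash

python3 -m handwheel '[{"offset":[0.5,-0.02,0],"rot":[0,0,0],"claw":0},{"offset":[0.5,-0.02,0],"rot":[0,0,0],"claw":0},{"offset":[0.15,0,0],"rot":[0,0,0],"claw":0},{"offset":[0,0,0],"rot":[0,0,0],"claw":0},{"offset":[0,0,0],"rot":[0,0,0],"claw":25}]'
python3 -c "
from h import *
plan(None); p=get_image('wrist'); print(ray(p,(314.5,324),.14)); save(p,'w17.png')"
```

```text
t: 23.25
ee_pos: [0.4856, -0.1161, 0.0857]
tool_rot: [-0.283, -0.648, -0.283, 0.648]
contact_force: [-0.1, -0.4, -0.6]
grip_width: 0.0772
t 23.2 pos [ 0.4856 -0.1161  0.0857] jaw -42.9 tilt [-0.  0. -1.] w 0.0772 F [-0.1 -0.4 -0.6] q6 2.08
[ 0.49814334 -0.10013743  0.14      ]
```

View pics/w17.png

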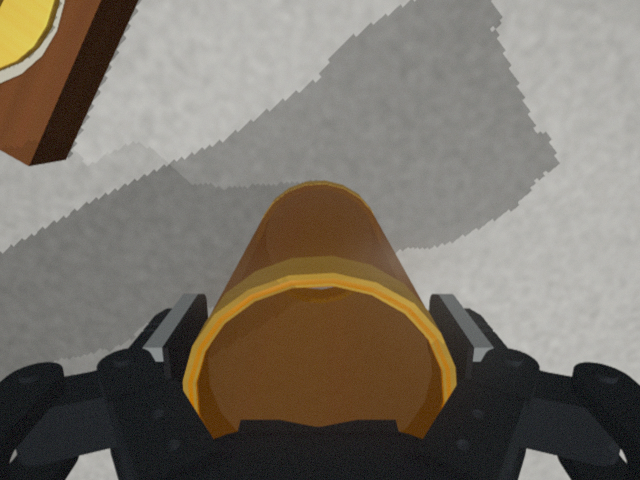

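```bash

python3 -m handwheel '[{"offset":[0,0,0],"rot":[0,0,0],"claw":40},{"offset":[0,0,0],"rot":[0,0,0],"claw":55},{"offset":[0,0,0],"rot":[0,0,0],"claw":70},{"offset":[0,0,0],"rot":[0,0,0],"claw":90},{"offset":[0,0,0],"rot":[0,0,0],"claw":120}]'
python3 -m handwheel '[{"offset":[0,0,0],"rot":[0,0,0],"claw":120},{"offset":[0,0,0],"rot":[0,0,0],"claw":120},{"offset":[0,0,0],"rot":[0,0,0],"claw":120},{"offset":[-0.3,0,0],"rot":[0,0,0],"claw":120},{"offset":[-0.5,0,0],"rot":[0,0,0],"claw":120}]'
python3 - <<'E'
from h import *
plan([.4606,.0863,.25])
p=get_image('side'); cv2.imwrite('pics/s18c.png',cv2.resize(p['pixels'][200:360,240:440,::-1],None,fx=4,fy=3.7,interpolation=2))
E
```

```text
t: 23.8
ee_pos: [0.4862, -0.1162, 0.0869]
tool_rot: [0.283, 0.649, 0.282, -0.648]
contact_force: [-1.1, -0.0, 6.0]
grip_width: 0.0678
t: 24.3
ee_pos: [0.4851, -0.1159, 0.1098]
tool_rot: [-0.282, -0.648, -0.283, 0.649]
contact_force: [0.1, 0.6, -1.7]
grip_width: 0.0674
t 24.3 pos [ 0.4851 -0.1159  0.1098] jaw -42.9 tilt [-0.002  0.    -1.   ] w 0.0674 F [ 0.1  0.6 -1.7] q6 2.08
rot units [0.   0.01 0.02]  offset units after rot [-4.67 -5.19 -4.38]
```

View pics/s18c.png

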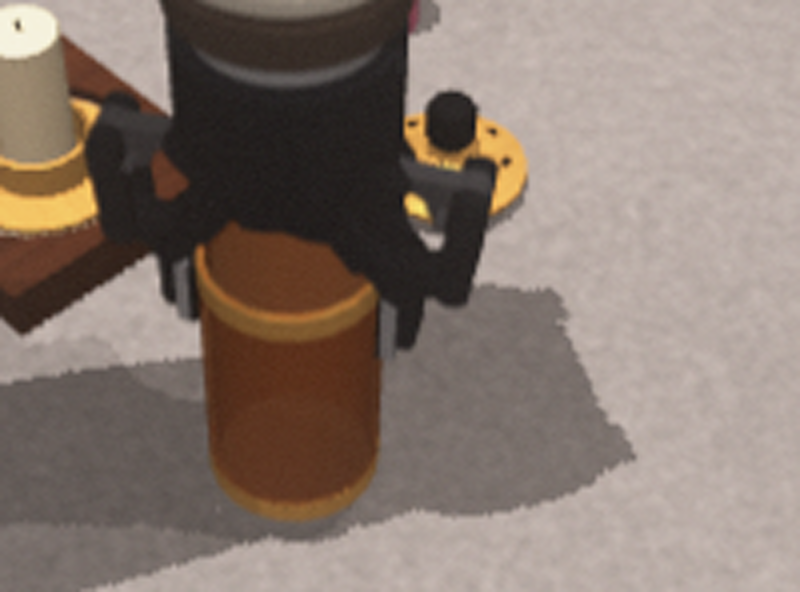

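```bash

python3 -m handwheel '[{"offset":[-0.8,0,0],"rot":[0,0,0],"claw":120},{"offset":[-1,0,0],"rot":[0,0,0],"claw":120},{"offset":[-1,0,0],"rot":[0,0,0],"claw":120},{"offset":[-1,0,0],"rot":[0,0,0],"claw":120},{"offset":[-0.8,0,0],"rot":[0,0,0],"claw":120}]'
python3 -m handwheel '[{"offset":[-0.2,0,0],"rot":[0,0,0],"claw":120},{"offset":[0,-0.5,-0.4],"rot":[0,0,0],"claw":120},{"offset":[0,-0.9,-0.8],"rot":[0,0,0],"claw":120},{"offset":[0,-0.9,-0.8],"rot":[0,0,0],"claw":120},{"offset":[0,-0.9,-0.8],"rot":[0,0,0],"claw":120}]'
python3 -m handwheel '[{"offset":[0,-0.8,-0.7],"rot":[0,0,0],"claw":120},{"offset":[0,-0.7,-0.5],"rot":[0,0,0],"claw":120},{"offset":[0,-0.5,-0.4],"rot":[0,0,0],"claw":120},{"offset":[0,0,0],"rot":[0,0,0],"claw":120},{"offset":[0,0,0],"rot":[0,0,0],"claw":120}]'
python3 - <<'E'
from h import *
plan([.4606,.0863,.25])
p=get_image('side'); save(p,'s19.png')
p=get_image('wrist'); save(p,'w19.png')
E
```

```text
t: 24.85
ee_pos: [0.4859, -0.1161, 0.2504]
tool_rot: [0.283, 0.649, 0.282, -0.648]
contact_force: [0.7, 0.1, -2.1]
grip_width: 0.0677
t: 25.35
ee_pos: [0.4721, 0.0119, 0.253]
tool_rot: [-0.282, -0.648, -0.283, 0.649]
contact_force: [0.5, -0.1, -2.7]
grip_width: 0.0679
t: 25.85
ee_pos: [0.4611, 0.0868, 0.2532]
tool_rot: [-0.283, -0.648, -0.283, 0.648]
contact_force: [0.4, -0.4, -1.8]
grip_width: 0.0676
t 25.9 pos [0.4611 0.0868 0.2532] jaw -42.8 tilt [-0.001 -0.    -1.   ] w 0.0676 F [ 0.4 -0.4 -1.8] q6 2.5
rot units [0.   0.01 0.  ]  offset units after rot [0.11 0.   0.02]
```

View pics/s19.png

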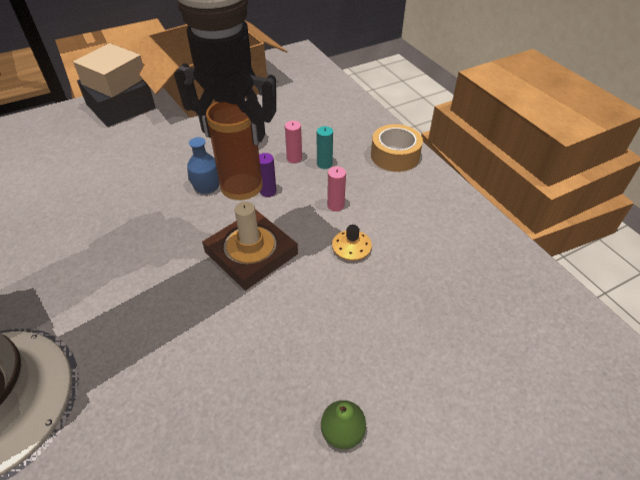

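View pics/w19.png

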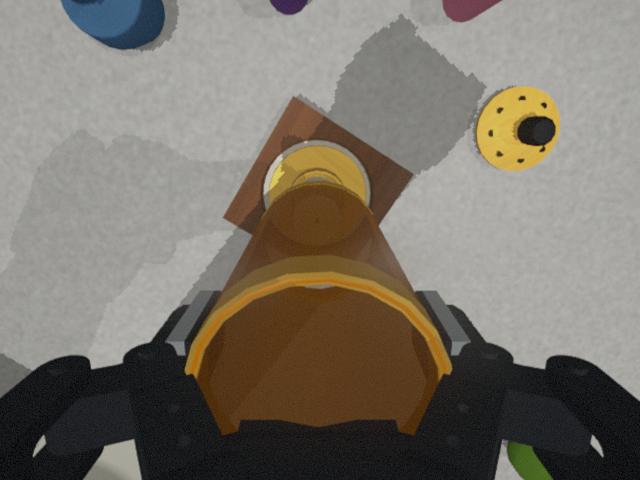

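```bash

python3 - <<'E'
from h import *
p=get_image('wrist'); s,t,T=tool(); d=np.array([.681,.732,0]); j=np.array([.732,-.681,0]); zb=t[2]-.086
for n,uv,z,rr in(('bot',(318,183),zb,.034),('top',(319,272),zb+.14,.034)):
  a=ray(p,uv,z)-rr*d-t; print(n,'perp',a@d*1e3,'jaw',a@j*1e3)
a=ray(p,(318,140.5),.03)-.05*d-t; print('recess far edge->plinth perp',a@d*1e3)
a=ray(p,(318,145),.027)-.044*d-t; print('pan perp',a@d*1e3)
for L,R in(((264,190),(370,190)),): 
  a=(ray(p,L,.03)+ray(p,R,.03))/2-t; print('recess jaw',a@j*1e3)
# side
q=get_image('side')
tc=t.copy()
print('side bot pred',proj(q,[tc[0],tc[1],zb]),'top',proj(q,[tc[0],tc[1],zb+.14]))
f=.034;c=np.array([proj(q,[tc[0]+f*np.cos(a),tc[1]+f*np.sin(a),zb]) for a in np.linspace(0,6.28,60)]); print('bot bbox pred',c.min(0),c.max(0))
print(trace('chimney',q)[0]['extent'])
cv2.imwrite('pics/s19c.png',cv2.resize(q['pixels'][90:280,180:320,::-1],None,fx=4,fy=3.1,interpolation=2))
cv2.imwrite('pics/w19c.png',cv2.resize(p['pixels'][120:290,220:420,::-1],None,fx=4,fy=3.5,interpolation=2))
E
```

```text
bot perp -2.2714789051902344 jaw -0.9395286104807652
top perp -0.6521423218816006 jaw -0.7597118136963956
recess far edge->plinth perp -3.1627185523651393
pan perp -1.1757939618738038
recess jaw -1.7484441311891759
side bot pred [240.55626823 185.0816057 ] top [229.02961458 110.48199709]
bot bbox pred [219.44265803 171.51727193] [261.55076408 199.43080234]
[235.4, 149.4, 52.6, 101.9]
```

View pics/s19c.png

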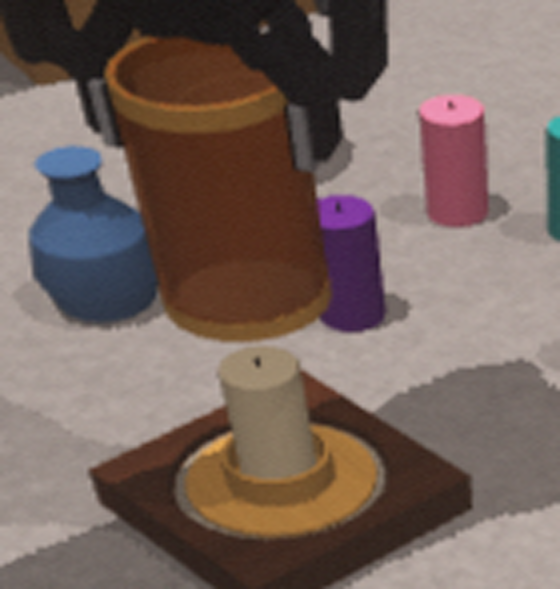

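View pics/w19c.png

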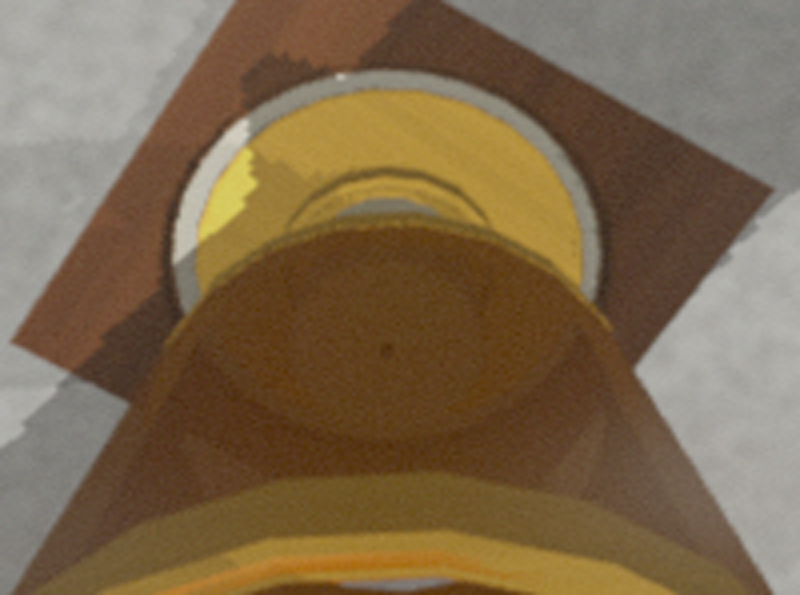

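```bash

python3 -m handwheel '[{"offset":[0.5,0,0],"rot":[0,0,0],"claw":120},{"offset":[0.8,0,0],"rot":[0,0,0],"claw":120},{"offset":[0.8,0,0],"rot":[0,0,0],"claw":120},{"offset":[0.8,0,0],"rot":[0,0,0],"claw":120},{"offset":[0.6,0,0],"rot":[0,0,0],"claw":120}]'
python3 -m handwheel '[{"offset":[0,0,0],"rot":[0,0,0],"claw":120},{"offset":[0,0,0],"rot":[0,0,0],"claw":120},{"offset":[0,0,0],"rot":[0,0,0],"claw":120},{"offset":[0,0,0],"rot":[0,0,0],"claw":120},{"offset":[0,0,0],"rot":[0,0,0],"claw":120}]'
python3 - <<'E'
from h import *
plan([.4606,.0863,.113])
p=get_image('wrist'); q=get_image('side')
cv2.imwrite('pics/s20c.png',cv2.resize(q['pixels'][120:290,180:320,::-1],None,fx=5,fy=3.5,interpolation=2))
save(p,'w20.png')
E
```

```text
t: 26.6
ee_pos: [0.4609, 0.0862, 0.1472]
tool_rot: [-0.282, -0.648, -0.282, 0.649]
contact_force: [0.6, -0.1, -1.7]
grip_width: 0.0678
t: 27.1
ee_pos: [0.4616, 0.0869, 0.1496]
tool_rot: [0.283, 0.649, 0.283, -0.648]
contact_force: [-0.1, -0.2, -2.9]
grip_width: 0.0677
t 27.1 pos [0.4616 0.0869 0.1496] jaw -42.9 tilt [ 0.001  0.    -1.   ] w 0.0677 F [-0.1 -0.2 -2.9] q6 2.51
rot units [ 0.   -0.01 -0.01]  offset units after rot [ 1.22 -0.01  0.04]
```

View pics/s20c.png

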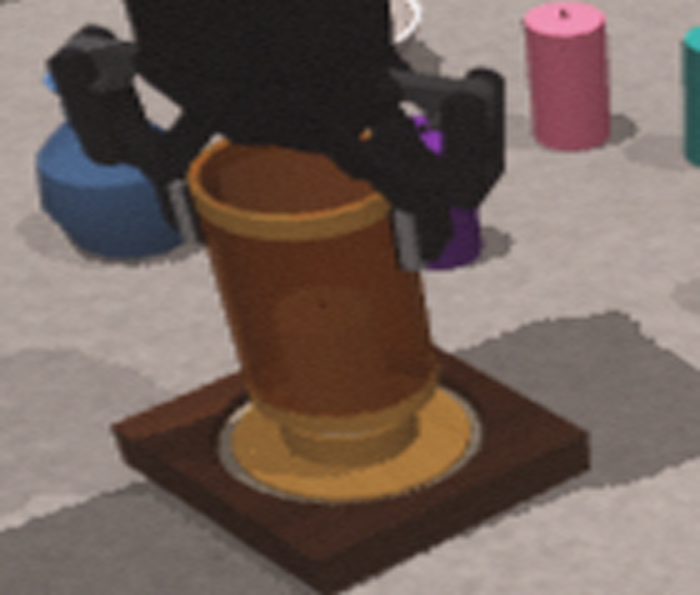

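View pics/w20.png

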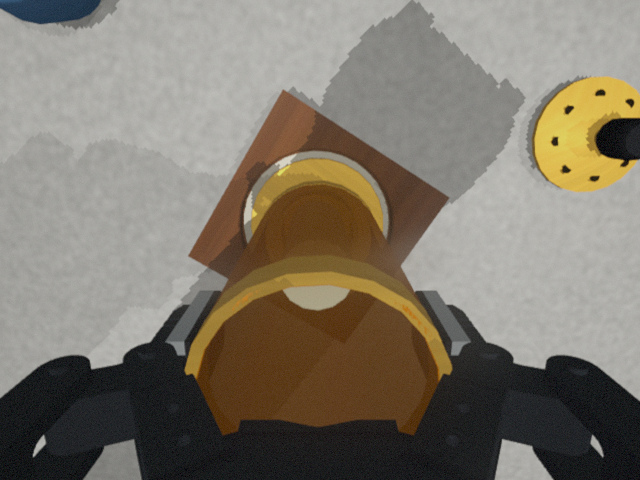

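```bash

python3 -m handwheel '[{"offset":[0.3,0,0.02],"rot":[0,0,0],"claw":120},{"offset":[0.3,0,0],"rot":[0,0,0],"claw":120},{"offset":[0.2,0,0],"rot":[0,0,0],"claw":120},{"offset":[0,0,0],"rot":[0,0,0],"claw":120},{"offset":[0,0,0],"rot":[0,0,0],"claw":120}]'
python3 - <<'E'
from h import *
plan([.4606,.0863,.113])
q=get_image('side')
cv2.imwrite('pics/s21c.png',cv2.resize(q['pixels'][190:290,190:320,::-1],None,fx=6,fy=5.8,interpolation=2))
E
```

```text
t: 27.7
ee_pos: [0.4607, 0.0864, 0.1246]
tool_rot: [-0.283, -0.648, -0.283, 0.648]
contact_force: [-0.6, 0.0, -1.8]
grip_width: 0.0677
t 27.7 pos [0.4607 0.0864 0.1246] jaw -42.9 tilt [-0. -0. -1.] w 0.0677 F [-0.6  0.  -1.8] q6 2.5
rot units [0. 0. 0.]  offset units after rot [ 0.39 -0.    0.  ]
```

View pics/s21c.png

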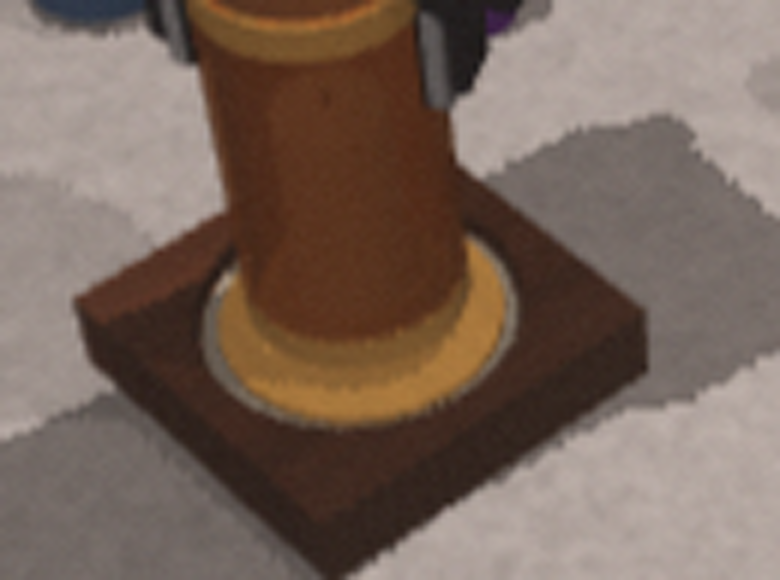

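```bash

python3 -m handwheel '[{"offset":[0.15,0,0],"rot":[0,0,0],"claw":120},{"offset":[0.12,0,0],"rot":[0,0,0],"claw":120},{"offset":[0.06,0,0],"rot":[0,0,0],"claw":120},{"offset":[0.03,0,0],"rot":[0,0,0],"claw":120},{"offset":[0,0,0],"rot":[0,0,0],"claw":120}]'
python3 -m handwheel '[{"offset":[0.03,0,0],"rot":[0,0,0],"claw":120},{"offset":[0,0,0],"rot":[0,0,0],"claw":120},{"offset":[0.02,0,0],"rot":[0,0,0],"claw":120},{"offset":[0,0,0],"rot":[0,0,0],"claw":120},{"offset":[0,0,0],"rot":[0,0,0],"claw":120}]'
python3 - <<'E'
from h import *
plan([.4606,.0863,.113])
E
```

```text
t: 28.25
ee_pos: [0.4608, 0.0864, 0.114]
tool_rot: [0.283, 0.648, 0.283, -0.648]
contact_force: [-0.1, 0.4, -1.7]
grip_width: 0.0676
t: 28.75
ee_pos: [0.461, 0.0865, 0.1138]
tool_rot: [0.283, 0.649, 0.283, -0.648]
contact_force: [-3.7, -1.1, 9.3]
grip_width: 0.0672
t 28.8 pos [0.461  0.0865 0.1138] jaw -42.9 tilt [ 0.001  0.    -1.   ] w 0.0672 F [-3.7 -1.1  9.3] q6 2.5
rot units [ 0.   -0.02 -0.01]  offset units after rot [ 0.03 -0.01  0.01]
```

It's touching down with about 9 N up, at the seated height. I'll release slowly.

```bash

python3 -m handwheel '[{"offset":[-0.01,0,0],"rot":[0,0,0],"claw":60},{"offset":[0,0,0],"rot":[0,0,0],"claw":50},{"offset":[0,0,0],"rot":[0,0,0],"claw":40},{"offset":[0,0,0],"rot":[0,0,0],"claw":20},{"offset":[0,0,0],"rot":[0,0,0],"claw":0}]'
python3 -m handwheel '[{"offset":[0,0,0],"rot":[0,0,0],"claw":0},{"offset":[0,0,0],"rot":[0,0,0],"claw":0},{"offset":[0,0,0],"rot":[0,0,0],"claw":0},{"offset":[0,0,0],"rot":[0,0,0],"claw":0},{"offset":[0,0,0],"rot":[0,0,0],"claw":0}]'
python3 - <<'E'
from h import *
plan([.4606,.0863,.113])
q=get_image('side')
cv2.imwrite('pics/s22c.png',cv2.resize(q['pixels'][120:290,180:320,::-1],None,fx=5,fy=3.5,interpolation=2))
p=get_image('wrist'); save(p,'w22.png')
E
```

```text
t: 29.25
ee_pos: [0.4607, 0.0863, 0.1125]
tool_rot: [-0.283, -0.648, -0.283, 0.648]
contact_force: [-0.5, -0.3, 0.1]
grip_width: 0.0858
t: 29.75
ee_pos: [0.4608, 0.0864, 0.1128]
tool_rot: [0.283, 0.648, 0.283, -0.648]
contact_force: [0.0, 0.1, -0.1]
grip_width: 0.0853
t 29.8 pos [0.4608 0.0864 0.1128] jaw -42.9 tilt [ 0.  0. -1.] w 0.0853 F [ 0.   0.1 -0.1] q6 2.5
rot units [ 0. -0. -0.]  offset units after rot [-0.01 -0.    0.01]
```

View pics/s22c.png

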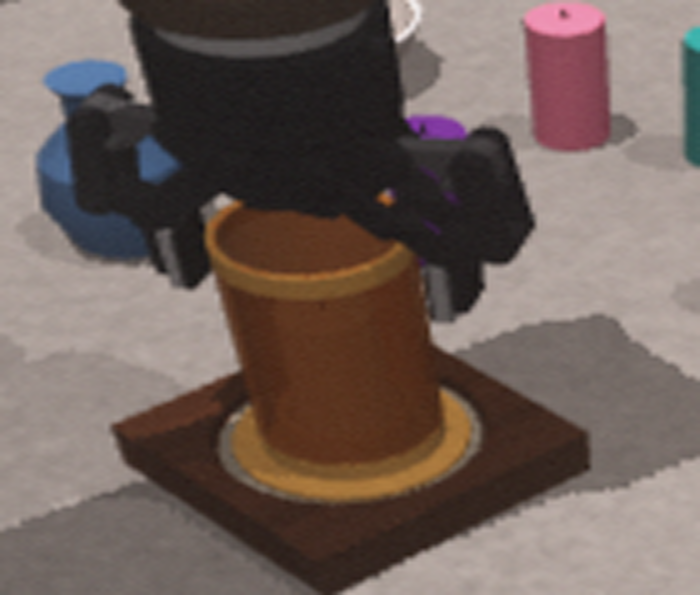

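View pics/w22.png

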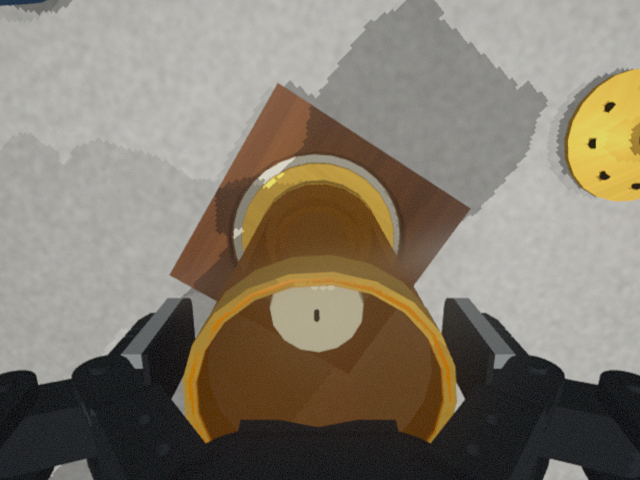

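```bash

python3 -m handwheel '[{"offset":[-0.4,0,0],"rot":[0,0,0],"claw":0},{"offset":[-0.7,0,0],"rot":[0,0,0],"claw":0},{"offset":[-1,0,0],"rot":[0,0,0],"claw":0},{"offset":[-1,0,0],"rot":[0,0,0],"claw":0},{"offset":[-1,0,0],"rot":[0,0,0],"claw":0}]'
python3 -m handwheel '[{"offset":[-0.7,0,0],"rot":[0,0,0],"claw":60},{"offset":[0,0,0],"rot":[0,0,0],"claw":100},{"offset":[0,0,0],"rot":[0,0,0],"claw":100},{"offset":[0,0,0],"rot":[0,0,0],"claw":100},{"offset":[0,0,0],"rot":[0,0,0],"claw":100}]'
python3 - <<'E'
from h import *
q=get_image('side')
cv2.imwrite('pics/s23c.png',cv2.resize(q['pixels'][150:290,180:320,::-1],None,fx=5,fy=4.2,interpolation=2))
p=get_image('wrist'); save(p,'w23.png')
plan([.626,.005,.15]); s,t,_=tool()
print(t)
E
```

```text
t: 30.35
ee_pos: [0.4607, 0.0863, 0.2379]
tool_rot: [0.283, 0.648, 0.283, -0.648]
contact_force: [1.0, 0.6, 0.8]
grip_width: 0.0856
t: 30.85
ee_pos: [0.4605, 0.0863, 0.2559]
tool_rot: [-0.283, -0.648, -0.283, 0.649]
contact_force: [-0.7, -0.4, 0.1]
grip_width: 0.0518
t 30.9 pos [0.4605 0.0863 0.2561] jaw -42.9 tilt [-0.001 -0.    -1.   ] w 0.0519 F [-0.3 -0.1 -0.2] q6 2.5
rot units [0.   0.01 0.01]  offset units after rot [ 3.54  5.89 -1.77]
[0.46054031 0.08633227 0.25611511]
```

View pics/s23c.png

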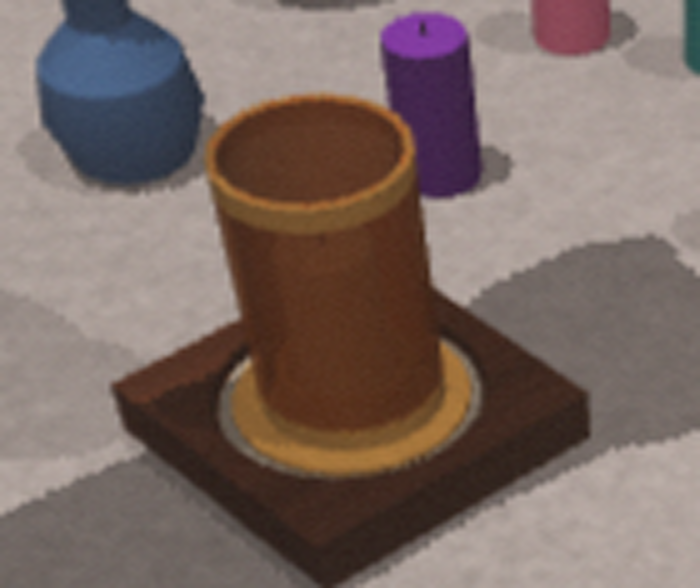

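View pics/w23.png

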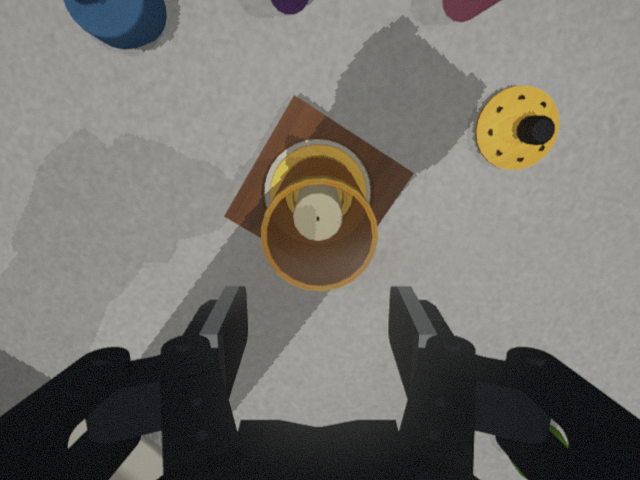

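The glass stands upright on the pan. Its rim is at wrist (319.5,234). Next is the cap.

```bash

python3 -c "
from h import *
p=get_image('wrist'); print(ray(p,(319.5,234),.167), r.state()['ee_pos'])"
python3 -m handwheel '[{"offset":[0,1,-0.3],"rot":[0,0,0],"claw":100},{"offset":[0,1,-0.3],"rot":[0,0,0],"claw":100},{"offset":[0,1,-0.3],"rot":[0,0,0],"claw":100},{"offset":[0,1,-0.3],"rot":[0,0,0],"claw":100},{"offset":[0.5,1,-0.3],"rot":[0,0,0],"claw":100}]'
python3 -m handwheel '[{"offset":[1,0.89,-0.27],"rot":[0,0,0],"claw":100},{"offset":[1,0,0],"rot":[0,0,0],"claw":100},{"offset":[1,0,0],"rot":[0,0,0],"claw":100},{"offset":[0,0,0],"rot":[0,0,0],"claw":100},{"offset":[0,0,0],"rot":[0,0,0],"claw":100}]'
python3 - <<'E'
from h import *
p=get_image('wrist'); save(p,'w24.png')
for a in landmark_of('cap',p): print(a['p'],a['position'],ray(p,a['position'],0))
plan([.626,.005,.15])
E
```

```text
[0.46145027 0.08726843 0.167     ] [0.46057545 0.08633727 0.25622534]
t: 31.5
ee_pos: [0.6029, 0.0166, 0.243]
tool_rot: [0.283, 0.649, 0.282, -0.647]
contact_force: [0.7, 1.2, 0.4]
grip_width: 0.0517
t: 32.0
ee_pos: [0.6261, 0.0051, 0.1521]
tool_rot: [-0.283, -0.648, -0.283, 0.648]
contact_force: [-0.2, 0.5, 0.4]
grip_width: 0.052
0.73 [321.4, 208.2] [0.62920156 0.00603097 0.        ]
t 32.1 pos [0.6271 0.0052 0.1541] jaw -42.9 tilt [ 0.003  0.    -1.   ] w 0.0519 F [ 0.5 -0.5  0. ] q6 2.33
rot units [ 0.   -0.02 -0.02]  offset units after rot [ 0.14 -0.02  0.03]
```

View pics/w24.png

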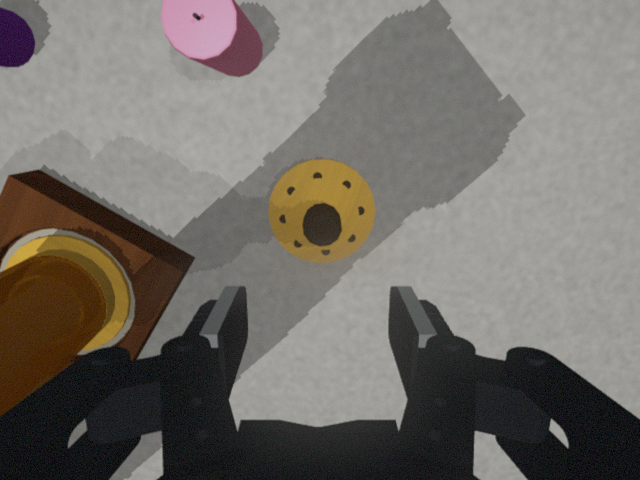

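```bash

python3 - <<'E'
from h import *
p=get_image('wrist'); a=ray(p,(322,211),.012);b=ray(p,(322,224.5),.05); print(a,b); c=(a+b)/2; plan([c[0],c[1],.033])
E
```

```text
[0.63106354 0.00603932 0.012     ] [0.63077288 0.00637834 0.05      ]
t 32.1 pos [0.6272 0.0052 0.1542] jaw -42.9 tilt [ 0.003  0.    -1.   ] w 0.0515 F [ 1.  -0.3  0.6] q6 2.33
rot units [ 0.   -0.02 -0.03]  offset units after rot [ 4.04  0.07 -0.11]
```

```bash

python3 -m handwheel '[{"offset":[0.8,0.07,-0.09],"rot":[0,0,0],"claw":100},{"offset":[0.9,0,0],"rot":[0,0,0],"claw":110},{"offset":[0.8,0,0],"rot":[0,0,0],"claw":110},{"offset":[0,0,0],"rot":[0,0,0],"claw":110},{"offset":[0,0,0],"rot":[0,0,0],"claw":110}]'
python3 - <<'E'
from h import *
p=get_image('wrist'); save(p,'w25.png')
q=get_image('side')
cv2.imwrite('pics/s25c.png',cv2.resize(q['pixels'][160:290,270:430,::-1],None,fx=4.5,fy=4.5,interpolation=2))
plan([.631,.006,.031])
E
```

```text
t: 32.65
ee_pos: [0.6302, 0.0057, 0.0784]
tool_rot: [0.283, 0.649, 0.283, -0.648]
contact_force: [0.2, 0.9, 0.8]
grip_width: 0.0486
t 32.8 pos [0.6309 0.0057 0.0793] jaw -42.9 tilt [ 0.003  0.    -1.   ] w 0.0488 F [-0.2  0.   0.2] q6 2.33
rot units [ 0.   -0.03 -0.03]  offset units after rot [ 1.61 -0.   -0.01]
```

View pics/w25.png

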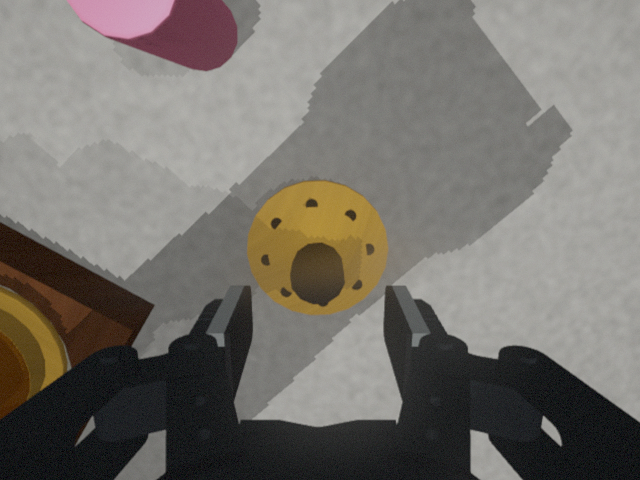

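View pics/s25c.png

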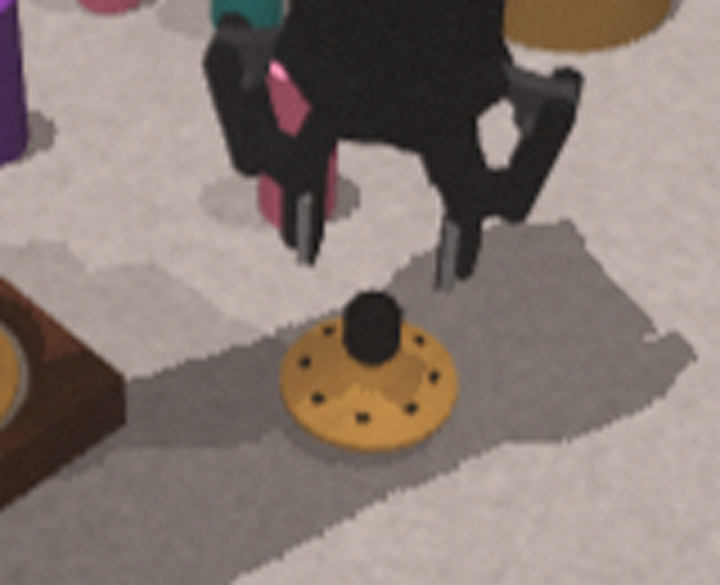

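```bash

python3 - <<'E'
from h import *
p=get_image('wrist'); print(ray(p,(317,271),.052),ray(p,(317.5,248),.012)); plan([.631,.006,.031])
E
python3 -m handwheel '[{"offset":[0.5,0,0],"rot":[0,0,0],"claw":110},{"offset":[0.6,0,0],"rot":[0,0,0],"claw":110},{"offset":[0.4,0,0],"rot":[0,0,0],"claw":110},{"offset":[0.1,0,0],"rot":[0,0,0],"claw":110},{"offset":[0,0,0],"rot":[0,0,0],"claw":130}]'
python3 -m handwheel '[{"offset":[0,0,0],"rot":[0,0,0],"claw":160},{"offset":[0,0,0],"rot":[0,0,0],"claw":190},{"offset":[0,0,0],"rot":[0,0,0],"claw":230},{"offset":[0,0,0],"rot":[0,0,0],"claw":230},{"offset":[0,0,0],"rot":[0,0,0],"claw":230}]'
python3 -c "
from h import *
plan([.4606,.0863,.26])"
```

```text
[0.63158332 0.00813473 0.052     ] [0.63026868 0.00630176 0.012     ]
t 32.8 pos [0.6309 0.0056 0.0791] jaw -42.9 tilt [ 0.003  0.    -1.   ] w 0.0486 F [ 1.  -0.7 -1.1] q6 2.33
rot units [ 0.   -0.03 -0.03]  offset units after rot [ 1.6  -0.01 -0.01]
t: 33.3
ee_pos: [0.6295, 0.0056, 0.0282]
tool_rot: [-0.283, -0.648, -0.283, 0.648]
contact_force: [-0.6, -0.3, 1.3]
grip_width: 0.0419
t: 33.8
ee_pos: [0.6303, 0.0057, 0.0298]
tool_rot: [0.283, 0.649, 0.282, -0.648]
contact_force: [-1.5, -0.8, 4.9]
grip_width: 0.0219
t 33.8 pos [0.6303 0.0057 0.0298] jaw -42.9 tilt [ 0.002  0.    -1.   ] w 0.0219 F [-1.5 -0.8  4.9] q6 2.33
rot units [ 0.   -0.01 -0.01]  offset units after rot [-7.67 -5.97  1.88]
```

```bash

python3 -m handwheel '[{"offset":[-0.5,0,0],"rot":[0,0,0],"claw":230},{"offset":[-1,0,0],"rot":[0,0,0],"claw":230},{"offset":[-1,0,0],"rot":[0,0,0],"claw":230},{"offset":[-1,0,0],"rot":[0,0,0],"claw":230},{"offset":[-1,0,0],"rot":[0,0,0],"claw":230}]'
python3 -m handwheel '[{"offset":[-1,0,0],"rot":[0,0,0],"claw":230},{"offset":[-1,0,0],"rot":[0,0,0],"claw":230},{"offset":[-0.5,0,0],"rot":[0,0,0],"claw":230},{"offset":[0,0,0],"rot":[0,0,0],"claw":230},{"offset":[0,0,0],"rot":[0,0,0],"claw":230}]'
python3 - <<'E'
from h import *
plan([.4608,.0864,.23])
q=get_image('side'); save(q,'s26.png')
E
```

```text
t: 34.3
ee_pos: [0.6296, 0.0055, 0.1659]
tool_rot: [0.283, 0.648, 0.283, -0.648]
contact_force: [0.6, -0.2, -1.5]
grip_width: 0.0222
t: 34.8
ee_pos: [0.6298, 0.0056, 0.2386]
tool_rot: [-0.283, -0.648, -0.283, 0.648]
contact_force: [-1.1, -0.9, -1.9]
grip_width: 0.0222
t 34.8 pos [0.6298 0.0056 0.2386] jaw -42.9 tilt [-0. -0. -1.] w 0.0222 F [-1.1 -0.9 -1.9] q6 2.33
rot units [-0.  0. -0.]  offset units after rot [ 0.29 -5.96  1.86]
```

View pics/s26.png

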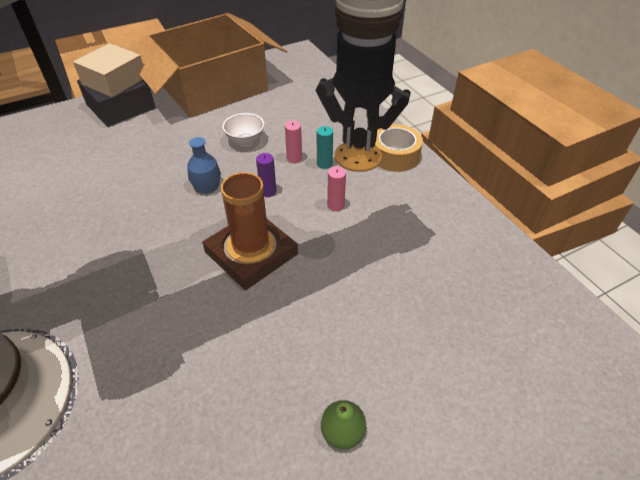

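The cap is held level. Carrying it over the glass.

```bash

python3 -m handwheel '[{"offset":[0,-0.7,0.2],"rot":[0,0,0],"claw":230},{"offset":[0,-1,0.3],"rot":[0,0,0],"claw":230},{"offset":[0,-1,0.32],"rot":[0,0,0],"claw":230},{"offset":[0,-1,0.32],"rot":[0,0,0],"claw":230},{"offset":[0,-1,0.32],"rot":[0,0,0],"claw":230}]'
python3 -m handwheel '[{"offset":[0,-0.8,0.25],"rot":[0,0,0],"claw":230},{"offset":[0,-0.46,0.15],"rot":[0,0,0],"claw":230},{"offset":[0.4,0,0],"rot":[0,0,0],"claw":230},{"offset":[0,0,0],"rot":[0,0,0],"claw":230},{"offset":[0,0,0],"rot":[0,0,0],"claw":230}]'
python3 - <<'E'
from h import *
plan([.4608,.0864,.205])
q=get_image('side'); cv2.imwrite('pics/s27c.png',cv2.resize(q['pixels'][120:290,170:330,::-1],None,fx=4.5,fy=3.5,interpolation=2))
p=get_image('wrist'); save(p,'w27.png')
E
```

```text
t: 35.35
ee_pos: [0.4949, 0.0697, 0.2372]
tool_rot: [-0.282, -0.647, -0.283, 0.649]
contact_force: [-0.9, -0.4, -1.4]
grip_width: 0.0218
t: 35.85
ee_pos: [0.4612, 0.086, 0.2257]
tool_rot: [-0.282, -0.648, -0.283, 0.649]
contact_force: [0.1, -0.1, -0.7]
grip_width: 0.0219
t 35.9 pos [0.4612 0.086  0.2257] jaw -42.9 tilt [-0.002 -0.    -1.   ] w 0.0219 F [ 0.1 -0.1 -0.7] q6 2.5
rot units [0.   0.02 0.01]  offset units after rot [ 0.69 -0.02 -0.  ]
```

View pics/s27c.png

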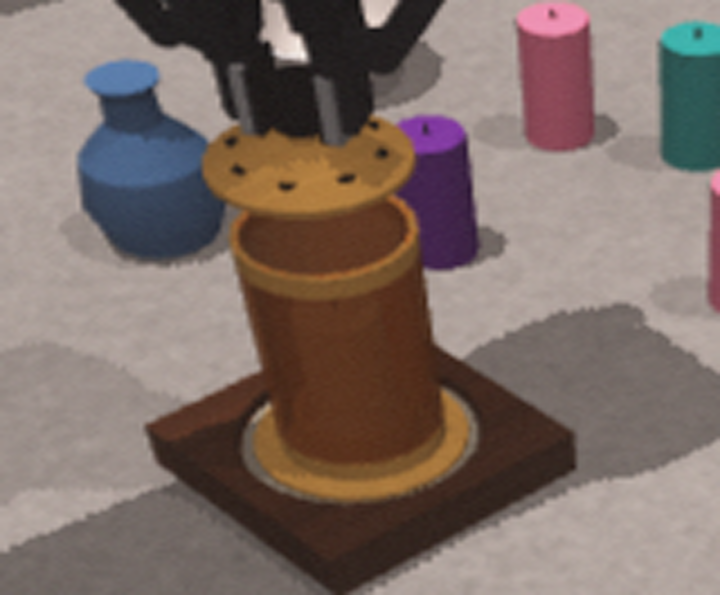

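View pics/w27.png

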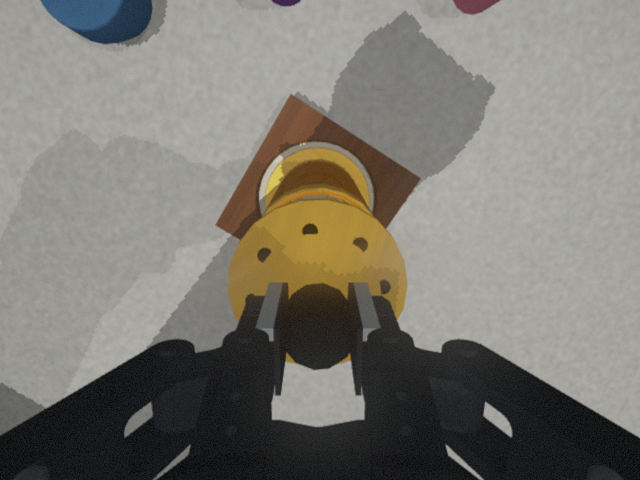

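```bash

python3 - <<'E'
from h import *
p=get_image('wrist'); s,t,T=tool(); d=np.array([.681,.732,0]); j=np.array([.732,-.681,0])
a=ray(p,(318,200),t[2]-.0185)-.037*d-t; print('cap perp',a@d*1e3)
a=(ray(p,(228,280),t[2]-.0185)+ray(p,(407,280),t[2]-.0185))/2-t; print('jaw',a@j*1e3)
a=np.array([.46145,.08727,0])-t; print('rim perp',a@d*1e3,'jaw',a@j*1e3,t)
E
```

```text
cap perp -1.408128525079245
jaw -1.0125651269804714
rim perp 0.9573748381147896 jaw -0.7915153077989457 [0.46137739 0.08602966 0.22652661]
```

```bash

python3 -m handwheel '[{"offset":[0.3,0,-0.04],"rot":[0,0,0],"claw":230},{"offset":[0.4,0,0],"rot":[0,0,0],"claw":230},{"offset":[0.3,0,0],"rot":[0,0,0],"claw":230},{"offset":[0,0,0],"rot":[0,0,0],"claw":230},{"offset":[0,0,0],"rot":[0,0,0],"claw":230}]'
python3 - <<'E'
from h import *
plan([.4608,.0864,.187])
q=get_image('side'); cv2.imwrite('pics/s28c.png',cv2.resize(q['pixels'][120:290,170:330,::-1],None,fx=4.5,fy=3.5,interpolation=2))
E
```

```text
t: 36.5
ee_pos: [0.4614, 0.0872, 0.1965]
tool_rot: [-0.283, -0.648, -0.283, 0.648]
contact_force: [0.5, -0.5, -0.3]
grip_width: 0.0221
t 36.5 pos [0.4614 0.0872 0.1965] jaw -42.9 tilt [-0.001 -0.    -1.   ] w 0.0221 F [ 0.5 -0.5 -0.3] q6 2.51
rot units [0.   0.01 0.  ]  offset units after rot [0.32 0.   0.03]
```

View pics/s28c.png

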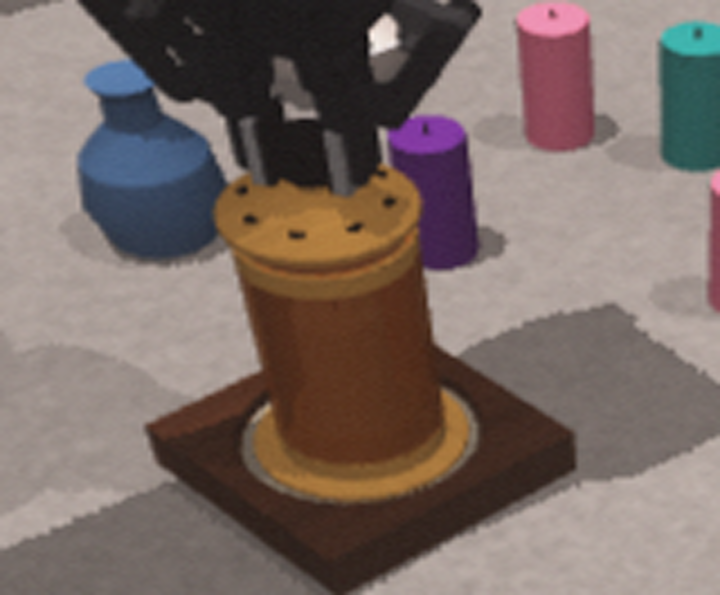

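Entering without contact. I'll lower slowly for the last 10 mm.

```bash

python3 -m handwheel '[{"offset":[0.1,0,0.02],"rot":[0,0,0],"claw":230},{"offset":[0.08,0,0],"rot":[0,0,0],"claw":230},{"offset":[0.05,0,0],"rot":[0,0,0],"claw":230},{"offset":[0,0,0],"rot":[0,0,0],"claw":230},{"offset":[0,0,0],"rot":[0,0,0],"claw":230}]'
python3 -m handwheel '[{"offset":[0.04,0,0],"rot":[0,0,0],"claw":230},{"offset":[0,0,0],"rot":[0,0,0],"claw":230},{"offset":[0.02,0,0],"rot":[0,0,0],"claw":230},{"offset":[0,0,0],"rot":[0,0,0],"claw":230},{"offset":[0,0,0],"rot":[0,0,0],"claw":230}]'
python3 -c "
from h import *
plan([.4608,.0864,.187])"
```

```text
t: 37.05
ee_pos: [0.4612, 0.0868, 0.1899]
tool_rot: [0.283, 0.648, 0.283, -0.648]
contact_force: [0.1, -0.3, -1.3]
grip_width: 0.0222
t: 37.55
ee_pos: [0.4612, 0.0868, 0.1881]
tool_rot: [0.283, 0.648, 0.283, -0.648]
contact_force: [0.3, 0.1, -1.0]
grip_width: 0.022
t 37.5 pos [0.4612 0.0868 0.1881] jaw -42.9 tilt [ 0.  0. -1.] w 0.022 F [ 0.3  0.1 -1. ] q6 2.51
rot units [-0. -0.  0.]  offset units after rot [ 0.04 -0.    0.02]
```

```bash

python3 -m handwheel '[{"offset":[0.03,0,0],"rot":[0,0,0],"claw":230},{"offset":[0,0,0],"rot":[0,0,0],"claw":230},{"offset":[0.03,0,0],"rot":[0,0,0],"claw":230},{"offset":[0,0,0],"rot":[0,0,0],"claw":230},{"offset":[0,0,0],"rot":[0,0,0],"claw":230}]'
python3 -c "
from h import *
plan([.4608,.0864,.187])"
```

```text
t: 38.05
ee_pos: [0.4614, 0.0868, 0.1868]
tool_rot: [0.283, 0.648, 0.283, -0.648]
contact_force: [0.4, -0.1, 5.0]
grip_width: 0.0221
t 38.0 pos [0.4614 0.0868 0.1868] jaw -42.9 tilt [ 0.001  0.    -1.   ] w 0.0221 F [ 0.4 -0.1  5. ] q6 2.51
rot units [ 0.   -0.01 -0.01]  offset units after rot [-0.01 -0.01  0.02]
```

```bash

python3 -m handwheel '[{"offset":[0,0,0],"rot":[0,0,0],"claw":190},{"offset":[0,0,0],"rot":[0,0,0],"claw":160},{"offset":[0,0,0],"rot":[0,0,0],"claw":130},{"offset":[0,0,0],"rot":[0,0,0],"claw":110},{"offset":[0,0,0],"rot":[0,0,0],"claw":110}]'
python3 -m handwheel '[{"offset":[-0.4,0,0],"rot":[0,0,0],"claw":110},{"offset":[-0.8,0,0],"rot":[0,0,0],"claw":110},{"offset":[-1,0,0],"rot":[0,0,0],"claw":110},{"offset":[-1,0,0],"rot":[0,0,0],"claw":110},{"offset":[-0.5,0,0],"rot":[0,0,0],"claw":110}]'
python3 - <<'E'
from h import *
plan(None)
q=get_image('side'); save(q,'s29.png'); cv2.imwrite('pics/s29c.png',cv2.resize(q['pixels'][150:290,170:330,::-1],None,fx=4.9,fy=4.2,interpolation=2))
p=get_image('wrist'); save(p,'w29.png')
E
```

```text
t: 38.55
ee_pos: [0.4611, 0.0868, 0.186]
tool_rot: [-0.283, -0.648, -0.283, 0.648]
contact_force: [-0.1, 0.4, 0.9]
grip_width: 0.0483
t: 39.05
ee_pos: [0.4615, 0.0869, 0.3007]
tool_rot: [0.283, 0.649, 0.282, -0.647]
contact_force: [0.1, 0.7, -0.1]
grip_width: 0.0487
t 39.0 pos [0.4615 0.0869 0.3007] jaw -42.9 tilt [ 0.003  0.001 -1.   ] w 0.0487 F [ 0.1  0.7 -0.1] q6 2.51
```

View pics/s29c.png

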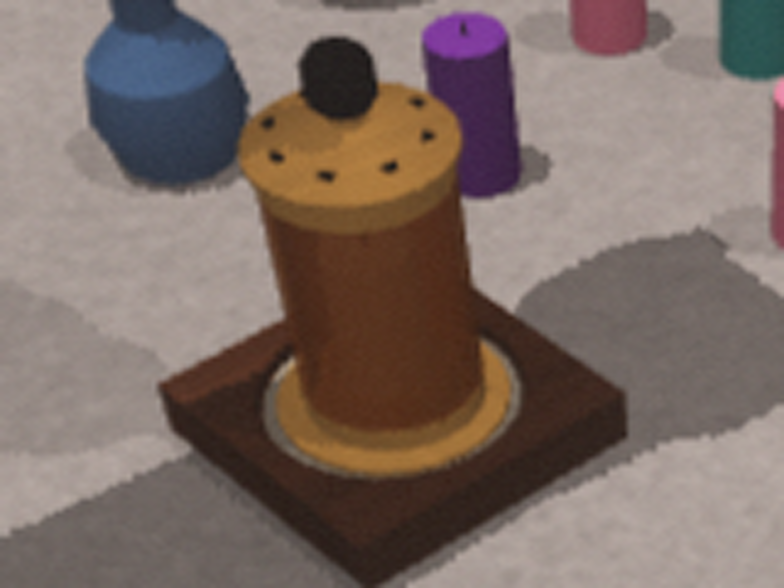

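View pics/w29.png

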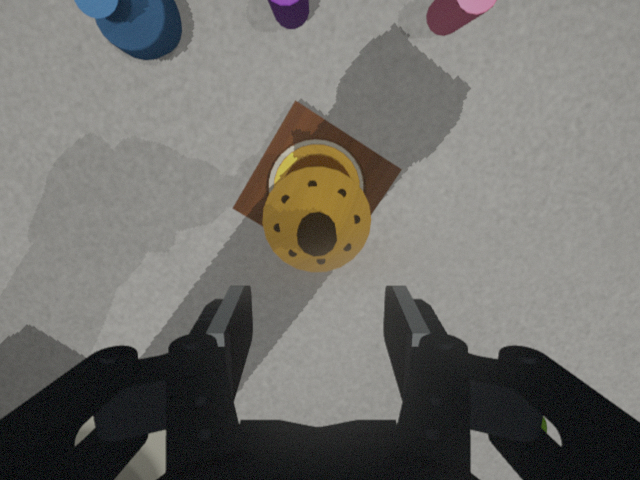

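View pics/s29.png

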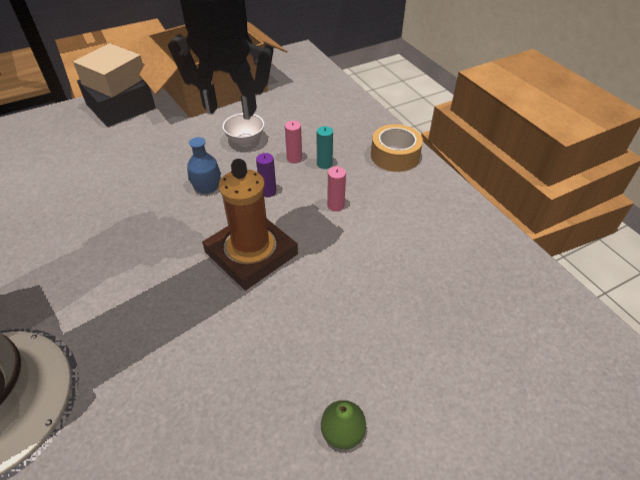

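The cap sits level on the glass with no gap, at side (240,180). Vase, bowl and pear are where they were. I'll let it settle for one call, then hand in.

```bash

python3 -m handwheel '[{"offset":[0,0,0],"rot":[0,0,0],"claw":110},{"offset":[0,0,0],"rot":[0,0,0],"claw":110},{"offset":[0,0,0],"rot":[0,0,0],"claw":110},{"offset":[0,0,0],"rot":[0,0,0],"claw":110},{"offset":[0,0,0],"rot":[0,0,0],"claw":110}]'
python3 -c "
from h import *
print(r.close_job())"
```

```text
t: 39.65
ee_pos: [0.4611, 0.0868, 0.2969]
tool_rot: [-0.283, -0.648, -0.283, 0.648]
contact_force: [-0.3, 0.3, -0.3]
grip_width: 0.0485
the job is handed in; nothing more can be done
None
```

The storm lantern is built on its plinth and handed in at about 40 s: pan in the recess, ivory candle in the cup, glass over the candle, cap on top. I put each part down under control. The glass touched down at about 9 N and the cap at about 5 N before I let go.

In the last side and wrist pictures everything stands upright and the cap sits level with no visible gap. The plinth, vase, bowl and pear look unmoved, and the gripper is clear of the lantern. I judged that by eye and did not measure final positions.

The side and wrist cameras disagreed by about 2–4 mm on where the pan, glass and cap were. I aimed between them each time, and nothing caught on the way down. No check failed, and handing in gave no verdict.

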